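Open the roll-top tooling cabinet and put the guide bushing away

ROBOT

A 6-joint arm with a two-finger parallel gripper is mounted at the origin on the work surface. World frame = base frame: x ahead of the robot, y to its left, z up, the work surface at z = 0. Lengths are in m, angles in rad, forces in N, time in s.
With the tool pointing down it reaches from about 0.25 to 0.8 m from the base axis. Payload 3.9 kg.
Tool frame: the origin (TCP) lies between the finger pads; the fingertips stand tips_ahead ahead of it and the grasp point (between the pads) lies 6 mm ahead of it (tips_ahead is the distance from the TCP to the fingertips, in m); x points along the fingers, y is the direction in which the jaws open and shut, and the axes are right-handed (so a half turn about x gives the same grasp; the last joint's range is limited). The gripper opens to 85 mm and grips with 20 to 120 N. Pads are 22 mm wide; open, the fingers measure 114 mm over their backs; the gripper's body (76 mm by 85 mm) begins 54 mm behind the grasp point. The pads swing forward as they close: fully open they stand 13 mm farther back than shut.
Start: joints at [1.173, 0.26, -0.138, 1.173, 0, 1.571], TCP at [0.203, 0.484, 0.232] pointing down, gripper open.
Joint ranges: [-2.78, 2.78], [-0.83, 1.72], [-1.28, 1.37], [-1.9, 2.12], [-1.57, 1.48], [-3.14, 3.14]. Speed limits (rad/s): [2.57, 2.57, 3.14, 3.14, 3.14, 3.14].

INTERFACE

Orientations are given as a rotation vector (axis times angle).
In Python, from workcell import sense, grab_frame, hand_in, cut_out, tips_ahead gives the robot as it stands.
- The arm moves only by the tool arm_command, never from a script. Its argument "series" is text: rows parted by semicolons, each of 7 numbers parted by spaces: the shift along the tool's x, y, z in units of 60 mm (1.0 is 60 mm), then the turn, a rotation vector about the tool's x, y, z in units of 10 degrees (1.0 is 10 degrees), then the finger opening in mm, from 0 to 85.4. In form: tx ty tz ax ay az hand; .... A call has 1 to 20 rows; each row is the pose to reach, as a shift and turn from the pose measured when the call began, along the tool's axes at that moment; what a row does not reach only later rows make up. A row lasts 1/8 s, in which the tool goes at most 62.5 mm and 10.7 degrees, less where a joint would pass 70% of its speed; a pose out of reach is approached as far as the arm can. A call with a gripper value outside its range is refused whole. The fingers move at their own pace and stop on an object; "squeeze" is the grip in N (left out, the last holds). Time passes only in rows, so rows that repeat a pose let the fingers close. It gives the time, the measured TCP pose, the force and the opening at its end, in the units of the state.
- sense(): the state, without advancing time (a new reading comes with each control period).
- grab_frame(name): name is "scene" or "top" or "wrist"; returns a dict with "color" (384x512x3 uint8, red, green, blue), "fx", "fy", "cx", "cy" (pixels), "eye" and "attitude" of the camera in the world. Camera axes: x right, y up, looking along -z (the intrinsics and any distortion apply to the point x, -y, -z); pixel columns grow to the right and rows downward; lengths in m; the calibration is good to about 2 mm. A picture is of the moment at which its call begins. There is no depth.
- hand_in(): hands the job in, once; it reports no verdict.
Trained networks look in the newest picture that a camera, given by its name, has taken for a name from the list of things; names that differ only in an ending like _2 or _b are one class to them, and where a whole thing is asked for, a point or a joint stands for the part that bears it (a point fixed in the world has none). Each returns a list of dicts, best first, with "p" (0 to 1); they miss things now and then, are a little off and sometimes report something else, mostly with a low value. They report only what shows in the picture. A call takes as long as a camera call.
- cut_out(name, camera): "region" (384x512 bool, what is visible of it) and "pixel" ([column, row] in pixels, amid what is visible of it).
The state is a dict: "time_s": time; "joints": joint angles; "joint_velocities": joint speeds; "joint_torque": joint torques, N m; "ee_pos": TCP position; "tool_rot": TCP orientation; "force": force on the tool from outside, world axes, zero at the start; "ft_torque": the same for the moment, N m; "grip_width": finger opening in m.
Only numpy, scipy, OpenCV 4.12 (cv2) and the standard library are available. Lean on these libraries where they do the work, as an engineer would, in place of code of your own. Each camera call takes 0.05 s, during which the arm holds its last target.

TASK

Raise the cabinet's roll-top shutter by its pull, all the way back past its spring catch and against the stop so that it stays open by itself, without letting it drop or slam. Then put the steel guide bushing that stands on the bench into the empty bore of the block inside, fully home with its collar down on the block, easing it in without forcing it. Let go of everything and leave the other things on the bench where they are.

Things in the scene. Friction and masses are not known exactly. Their poses are not given: they have to be found in the camera images.
- cabinet: fixed plywood roll-top cabinet, 340 mm wide, 285 deep, 240 tall. Origin on the table, mid-width, at the shutter's front foot (side panels begin 12 mm before it); x into the cabinet, z up. Inside: y -155 to 155, floor 65 mm up. Fixed hood from x = 170 back. Side tracks: quarter circle of radius 140 mm about the line x = 140, z = 85, starting upward at x = 0, then on under the hood
- shutter (a joint): how far the shutter is raised: angle in rad of its bottom rail along the quarter circle of the tracks, 0 closed, 1.571 open against its stop. Lifting takes 5 to 12 N at the pull; let go below about 0.6 it falls shut by itself. Spring ball catches at the rail's ends resist with some 10 N more from 1.44 to 1.50; past 1.507 it snaps over and is held against the stop
- pull (a point): centre of the black T pull on the shutter's bottom rail: bar 22 mm thick, 40 mm long along the cabinet's y, flat ends, on a 13 mm stem, 30 mm off the rail's face. It runs on a quarter circle of radius 176 mm about the line x = 140, z = 85 of the cabinet, from x -36, z 85 (closed) to x 140, z 261 (open), turning to point up. Held by its ends it can turn in the fingers
- block: aluminium block, fixed on the cabinet floor: 60 mm (x) by 150 (y) by 45 tall; origin under its centre. The empty bore is at y = 45 mm; at y = -45 mm sits another bushing that belongs to the block (32 mm wide, 28 mm above it)
- bore (a point): centre of the mouth of the empty bore, on the top face of the block: vertical, 25 mm in diameter, 38 mm deep, with a 1.5 mm chamfer round the mouth
- bushing (a point): centre of the loose steel guide bushing that stands upright on the bench, 78 mm tall, about 0.16 kg; the point is 39 mm above its foot. Upward: shank 24 mm thick, 36 long, foot chamfered 1.5; collar 30 wide, 4 thick; grip 26 wide, 38 long. Home in the bore its collar rests on the block and the point is 3 mm above the mouth, on the axis
- spray_can: bystander: white and green spray can, 52 mm across, 170 mm tall; origin under its centre
- glue_bottle: bystander: small white glue bottle, 38 mm across, 100 mm tall; origin under its centre
- screwdriver: bystander: yellow-handled screwdriver lying on the table, 170 mm long; origin under its middle
- lathe_chuck: bystander: dark three-jaw lathe chuck lying face up, 72 mm across, 44 mm tall; origin under its centre
- red_tin: bystander: flat round red tin, 94 mm across, 30 mm tall; origin under its centre
- rotary_tool: bystander: grey and black rotary hand tool lying on the table, 186 mm long, 50 mm tall; origin under its middle
- caliper: bystander: digital caliper lying on the table, 190 mm long, 10 mm high; origin under its middle

How it is judged:
By the outcome, as a careful person would: the job done as asked, in the order asked, and still so for the second after the job is handed in, with the robot touching nothing.
It also fails if it takes over 72 s, if anything falls off the work surface, if the arm or the gripper's body presses on something with over 40 N, if the wrist force passes 120 N, or if a joint passes its speed limit or range.

## Working session

There is one attempt and no reset: what is moved stays moved. The work goes in short steps, Python scripts to look and compute and a tool call to move; the robot and the scene stay as the last step left them, time stands still between calls to the robot, and variables do not carry over. Pictures are saved under pics/ and viewed, and the job is handed in when it is done.

Besides the shell and the picture viewer there is one more tool, called after ">>>" as name(argument=value, ...) on one line, values as JSON. arm_command: Moves the arm, as the interface text tells. Its arguments: {"type":"object","properties":{"series":{"type":"string"},"squeeze":{"type":"number"}},"required":["series"]}

```bash
ls; mkdir -p pics; python3 - <<'E'
from workcell import *
import cv2,numpy as np
print(sense()); 
print(tips_ahead if not callable(tips_ahead) else tips_ahead())
for n in ["scene","top","wrist"]:
    f=grab_frame(n); cv2.imwrite(f"pics/{n}0.png",f["color"][...,::-1])
    print(n,{k:np.round(v,4).tolist() for k,v in f.items() if k!="color"})
E
```

```text
pics
{'time_s': 0.0, 'joints': array([ 1.17297687e+00,  2.60682943e-01, -1.39402274e-01,  1.17273957e+00,
       -2.87971628e-05,  1.57077014e+00]), 'joint_velocities': array([ 5.75060825e-04, -2.23412870e-04,  1.46916290e-03, -1.79282230e-03,
        3.60656764e-05,  9.81333771e-04]), 'joint_torque': array([-3.15591260e-04, -4.05673313e+01,  2.53922546e+01,  1.87944603e-02,
       -4.77706135e-05,  3.13101566e-06]), 'ee_pos': array([0.20312185, 0.48334048, 0.23155294]), 'tool_rot': array([ 0.31049422,  1.54855065, -0.31364376]), 'force': array([0.01608071, 0.699561  , 0.26644937]), 'ft_torque': array([ 0.04772104, -0.00197463, -0.02843755]), 'grip_width': 0.08551651393535255}
0.025
scene {'fx': 418.6857, 'fy': 418.6857, 'cx': 249.7858, 'cy': 189.9462, 'eye': [0.4497, -0.6138, 1.2895], 'attitude': [0.477, -0.0269, -0.1679]}
top {'fx': 410.9215, 'fy': 410.9215, 'cx': 261.1841, 'cy': 187.8489, 'eye': [0.2635, 0.0195, 1.5691], 'attitude': [0.1379, -0.1656, -1.5384]}
wrist {'fx': 344.5549, 'fy': 344.5549, 'cx': 257.1195, 'cy': 193.7771, 'eye': [0.1266, 0.5153, 0.3742], 'attitude': [-0.2898, -0.188, 1.163]}
```

View pics/scene0.png

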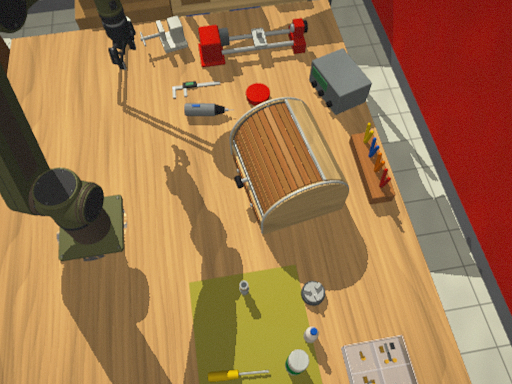

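View pics/top0.png

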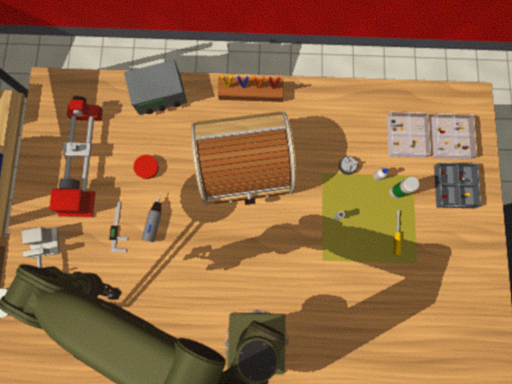

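View pics/wrist0.png

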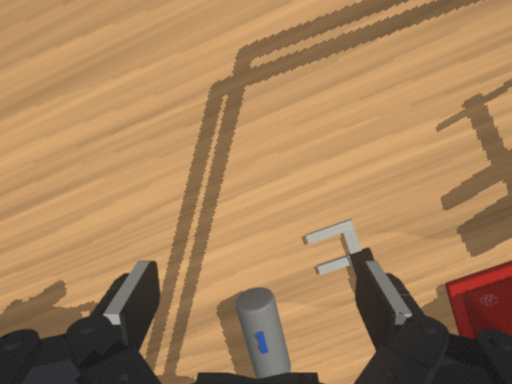

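```bash
cat > h.py <<'E'
import numpy as np,cv2
from scipy.spatial.transform import Rotation as R
from scipy.optimize import least_squares
from workcell import *
def meta(f): return {k:v for k,v in f.items() if k!="color"}
def proj(f,P):
    P=np.atleast_2d(P); c=R.from_rotvec(f["attitude"]).inv().apply(P-np.array(f["eye"]))
    return np.c_[f["fx"]*c[:,0]/-c[:,2]+f["cx"], f["fy"]*-c[:,1]/-c[:,2]+f["cy"]]
def ray(f,px):
    d=np.array([(px[0]-f["cx"])/f["fx"],-(px[1]-f["cy"])/f["fy"],-1.]); d=R.from_rotvec(f["attitude"]).apply(d)
    return np.array(f["eye"]),d/np.linalg.norm(d)
def onz(f,px,z):
    e,d=ray(f,px); return e+d*(z-e[2])/d[2]
def tri(obs):
    A=np.zeros((3,3));b=np.zeros(3)
    for f,px in obs:
        e,d=ray(f,px);M=np.eye(3)-np.outer(d,d);A+=M;b+=M@e
    X=np.linalg.solve(A,b); return X,[np.round(proj(f,X)[0]-px,2).tolist() for f,px in obs]
def save(name,img,box=None,k=1):
    if box: x0,y0,x1,y1=box; img=img[y0:y1,x0:x1]
    cv2.imwrite(f"pics/{name}.png",cv2.resize(np.ascontiguousarray(img[...,::-1]),None,fx=k,fy=k,interpolation=cv2.INTER_CUBIC))
E
python3 - <<'E'
from h import *
F={n:grab_frame(n) for n in ["scene","top"]}
for n in ["bushing","pull","cabinet","shutter","red_tin","rotary_tool","caliper","spray_can","glue_bottle","screwdriver","lathe_chuck"]:
    o=[]
    for c in F:
        r=cut_out(n,c)
        for q in r[:2]: 
            ys,xs=np.where(q["region"]); print(n,c,round(q["p"],2),np.round(q["pixel"],1),len(xs),xs.min(),xs.max(),ys.min(),ys.max())
        if r: o.append((F[c],r[0]["pixel"]))
    if len(o)==2: X,e=tri(o);print("   ",np.round(X,4),e)
save("s1",F["scene"]["color"],(220,90,360,240),5)
save("t1",F["top"]["color"],(180,100,310,215),6)
save("s2",F["scene"]["color"],(225,265,275,310),12)
save("t2",F["top"]["color"],(320,195,370,235),12)
E
```

```text
bushing scene 0.53 [242.7 289.9] 117 239 248 280 294
bushing top 0.39 [339.5 216. ] 68 335 344 211 219
    [ 0.4648 -0.3015  0.037 ] [[0.23, -0.11], [0.05, 0.2]]
pull scene 0.67 [273.  155.5] 5665 234 321 104 213
pull top 0.76 [243.4 161. ] 5259 198 289 129 204
    [0.6263 0.062  0.1797] [[1.19, -0.56], [0.18, 1.16]]
cabinet scene 0.93 [283.3 167.2] 11224 229 348 96 233
cabinet top 0.62 [243.6 156.4] 8384 191 296 111 205
    [0.6656 0.0643 0.0932] [[1.42, -0.67], [0.21, 1.39]]
shutter scene 0.86 [271.3 155.3] 5758 233 319 102 215
shutter scene 0.62 [228.7 373.2] 380 208 268 369 380
shutter top 0.74 [246.9 164.8] 5314 198 289 129 204
    [0.6132 0.0499 0.1996] [[-0.31, 0.14], [-0.04, -0.3]]
red_tin scene 0.89 [255.2  93.3] 452 245 269 82 105
red_tin top 0.75 [144.6 166.5] 489 134 158 154 178
    [0.6358 0.4464 0.023 ] [[0.6, -0.29], [0.11, 0.66]]
rotary_tool scene 0.88 [202.8 109.5] 512 183 225 102 115
rotary_tool scene 0.46 [270.1 157.6] 5872 233 320 104 215
rotary_tool top 0.74 [153.2 222.6] 497 142 160 197 241
    [0.4233 0.3958 0.032 ] [[-0.31, 0.14], [-0.06, -0.34]]
caliper scene 0.74 [189.9  82.2] 233 172 218 81 95
caliper top 0.87 [112.2 232. ] 369 110 127 201 251
caliper top 0.19 [241.2 162.3] 5230 198 289 130 203
    [0.387  0.5494 0.0184] [[-0.67, 0.29], [-0.13, -0.76]]
spray_can scene 0.87 [292.4 363.1] 426 285 308 350 373
spray_can scene 0.5 [187.6  81.7] 268 172 218 80 97
spray_can top 0.75 [404. 184.] 420 389 418 177 198
    [ 0.5709 -0.5278  0.1055] [[3.49, -1.83], [0.75, 2.72]]
glue_bottle scene 0.49 [311.4 335.6] 180 303 318 326 342
glue_bottle top 0.58 [379.3 172. ] 113 374 386 168 179
    [ 0.6408 -0.4617  0.0241] [[0.86, -0.4], [0.14, 0.69]]
screwdriver scene 0.75 [226.3 372.9] 343 208 265 369 380
screwdriver top 0.75 [395.5 241.4] 140 394 400 231 253
    [ 0.3798 -0.5183  0.0107] [[-0.65, 0.35], [-0.18, -0.51]]
lathe_chuck scene 0.89 [313.7 292. ] 497 300 324 281 305
```

View pics/s1.png

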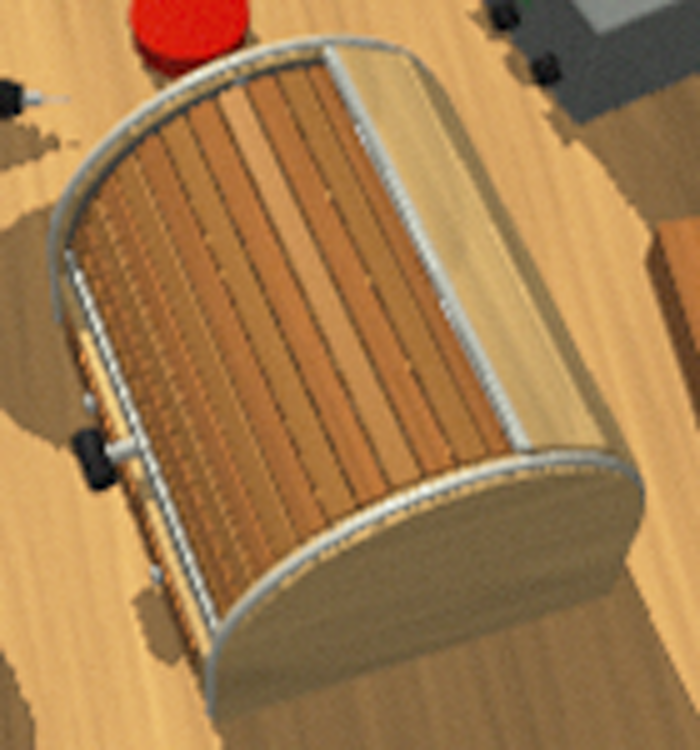

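View pics/t1.png

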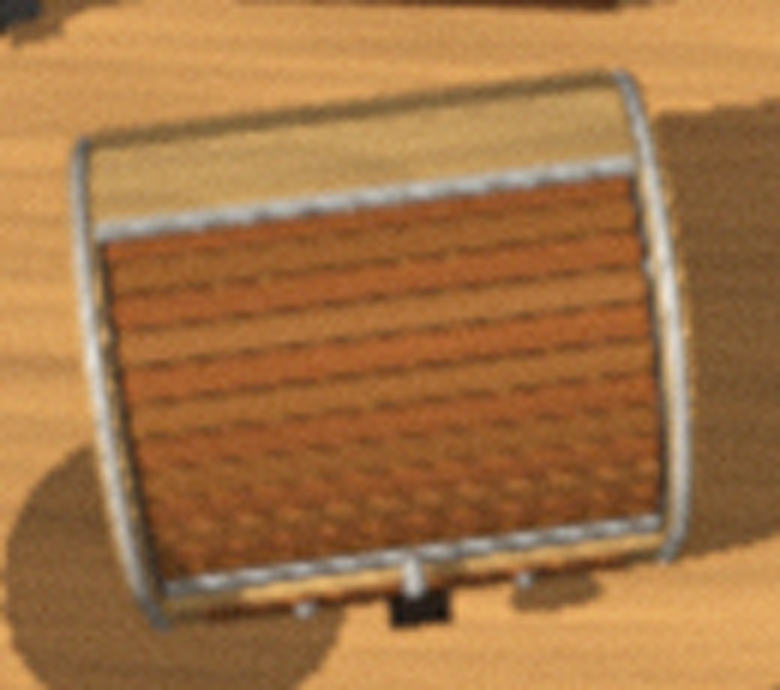

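View pics/s2.png

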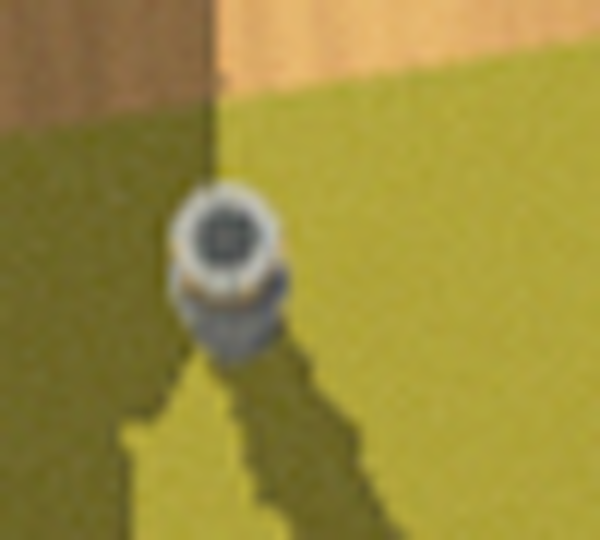

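View pics/t2.png

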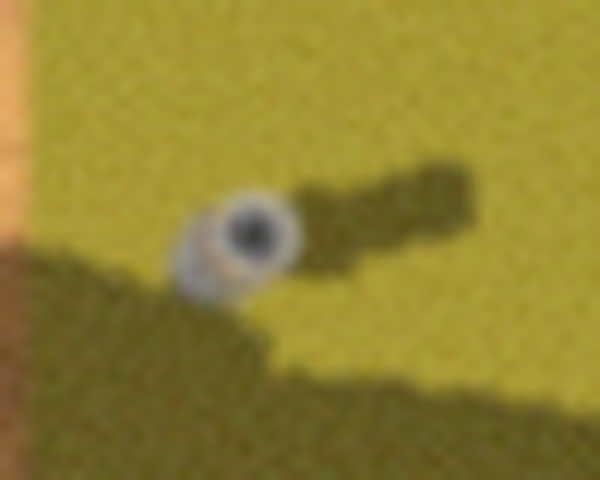

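```bash
python3 - <<'E'
from h import *
import pickle
F={n:meta(grab_frame(n)) for n in ["scene","top"]}; pickle.dump(F,open("F.pkl","wb"))
X,e=tri([(F["scene"],(243.4,284.4)),(F["top"],(340.6,214.2))]);print("bush top",X,e)
print(onz(F["scene"],(243.4,284.4),.078),onz(F["top"],(340.6,214.2),.078))
X,e=tri([(F["scene"],(239.3,181.6)),(F["top"],(249.7,201))]);print("pull",X,e)
obs=[("scene",(239.3,181.6),(-.036,0,.085)),("top",(249.7,201),(-.036,0,.085)),
("scene",(262.4,232.8),(-.012,-.170,0)),("top",(206.4,204.3),(-.012,.17,0)),("top",(291.8,193),(-.012,-.17,0)),
("scene",(286,100),(.170,.155,.24)),("scene",(324,179),(.17,-.155,.24)),("top",(196.3,139),(.17,.155,.24)),("top",(285,127.3),(.17,-.155,.24))]
def res(p):
    Rz=R.from_euler('z',p[2]); o=[]
    for c,px,P in obs: o.append(proj(F[c],Rz.apply(P)+[p[0],p[1],0])[0]-px)
    return np.array(o)
s=least_squares(lambda p:res(p).ravel(),[.47,.05,0],loss='soft_l1')
print(s.x,np.rad2deg(s.x[2]));print(np.round(res(s.x),1))
E
```

```text
bush top [ 0.46748739 -0.29663654  0.07826722] [[-0.21, 0.1], [-0.04, -0.18]]
[ 0.46815176 -0.29638389  0.078     ] [ 0.46685697 -0.2968502   0.078     ]
pull [0.50716388 0.0380507  0.08555685] [[-0.57, 0.25], [-0.1, -0.54]]
[0.5438161  0.04457922 0.16211099] 9.288275354545192
[[-0.3  0.1]
 [-0.3 -0.8]
 [ 0.7  2.1]
 [-1.4 -0.8]
 [ 0.3 -1. ]
 [-2.4 -1. ]
 [-1.3  0.9]
 [-1.  -0.2]
 [ 1.3  0.1]]
```

```bash
cat >> h.py <<'E'
psi=0.162; C0=np.array([.5438,.0446,0])
def Rt(tilt,yaw,flip=1):
    "tilt: angle of tool x below horizontal (deg); tool y = flip*lateral"
    t=np.deg2rad(tilt); f=np.array([np.cos(yaw),np.sin(yaw),0]); l=np.array([-np.sin(yaw),np.cos(yaw),0])
    x=f*np.cos(t)-np.array([0,0,1])*np.sin(t); y=flip*l
    return R.from_matrix(np.c_[x,y,np.cross(x,y)])
def cab(P): return R.from_euler('z',psi).apply(P)+C0
def row(p,Rg,s=None):
    s=s or sense(); R0=R.from_rotvec(s["tool_rot"])
    sh=R0.inv().apply(np.array(p)-s["ee_pos"])/.06; tr=np.rad2deg((R0.inv()*Rg).as_rotvec())/10
    return np.round(np.r_[sh,tr],3)
E
python3 - <<'E'
from h import *
s=sense(); print(R.from_rotvec(s["tool_rot"]).as_matrix().round(3))
f=grab_frame("wrist"); R0=R.from_rotvec(s["tool_rot"])
print("cam in tool",R0.inv().apply(f["eye"]-s["ee_pos"]),(R0.inv()*R.from_rotvec(f["attitude"])).as_matrix().round(3))
for fl in (1,-1):
    Rg=Rt(45,psi,fl); g=np.array([.5072,.038,.0855]); x=Rg.apply([1,0,0])
    print(fl,row(g-x*(.006+.09),Rg), "cam off world",Rg.apply(R0.inv().apply(f["eye"]-s["ee_pos"])))
E
```

```text
[[-0.     0.387  0.922]
 [-0.     0.922 -0.387]
 [-1.    -0.     0.   ]]
cam in tool [-0.14251657 -0.00053741 -0.08290507] [[ 0.002  0.32  -0.947]
 [ 1.    -0.001  0.002]
 [-0.    -0.947 -0.32 ]]
1 [ 1.317 -5.493  6.589 -3.039 -4.379  1.258] cam off world [-0.15722345 -0.02623991  0.0421517 ]
-1 [ 1.317 -5.493  6.589 13.814  1.644  5.722] cam off world [-0.04168647 -0.00626837  0.15939717]
```

>>> arm_command(series="0.04 -0.16 0.2 -0.09 -0.13 0.04 75; 0.12 -0.49 0.59 -0.27 -0.39 0.11 75; 0.22 -0.93 1.12 -0.52 -0.74 0.21 75; 0.36 -1.48 1.78 -0.82 -1.18 0.34 75; 0.49 -2.03 2.44 -1.12 -1.62 0.47 75; 0.62 -2.58 3.1 -1.43 -2.06 0.59 75; 0.75 -3.13 3.76 -1.73 -2.5 0.72 75; 0.88 -3.68 4.41 -2.04 -2.93 0.84 75; 1.02 -4.23 5.07 -2.34 -3.37 0.97 75; 1.14 -4.72 5.67 -2.61 -3.77 1.08 75; 1.23 -5.11 6.13 -2.83 -4.07 1.17 75; 1.29 -5.38 6.46 -2.98 -4.29 1.23 75; 1.32 -5.49 6.59 -3.04 -4.38 1.26 75; 1.32 -5.49 6.59 -3.04 -4.38 1.26 75", squeeze=80)

```text
time_s: 3.25
ee_pos: [0.4391, 0.0256, 0.1522]
tool_rot: [-0.063, 0.785, 0.15]
force: [-0.3, 0.0, -1.1]
grip_width: 0.0749
```

```bash
python3 - <<'E'
from h import *
f=grab_frame("wrist"); save("w1",f["color"],None,1.5); s=sense(); print(s["time_s"],s["ee_pos"],s["joints"].round(3),s["force"].round(2))
Rg=Rt(45,psi,1); print(np.rad2deg((Rg.inv()*R.from_rotvec(s["tool_rot"])).magnitude()))
for P in ([-.036,0,.085],[-.036,.02,.085],[-.036,-.02,.085]): print(proj(f,cab(P)))
print(proj(f,[.5072,.038,.0855]))
E
```

```text
3.3 [0.43929765 0.02637699 0.15258083] [-0.044 -0.185 -1.26  -0.278  0.144 -0.146] [-0.04 -0.32 -0.64]
0.1311571213999511
[[260.47321718 198.62786806]]
[[287.5617579  198.63828389]]
[[233.40004367 198.61745814]]
[[259.65341865 198.54209335]]
```

View pics/w1.png

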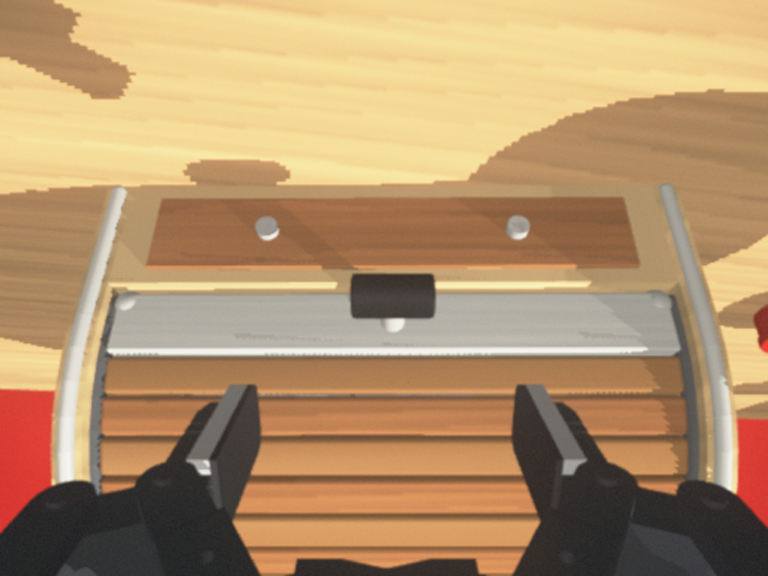

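```bash
python3 - <<'E'
from h import *
Rg=Rt(45,psi,1);x=Rg.apply([1,0,0]);g=np.array([.507,.0393,.0855]); print(row(g-x*.006,Rg))
E
```

```text
[ 1.502  0.033  0.023 -0.007 -0.007  0.008]
```

>>> arm_command(series="0.2 0.03 0.02 0 0 0 66; 0.5 0.03 0.02 0 0 0 62; 0.8 0.03 0.02 0 0 0 62; 1.1 0.03 0.02 0 0 0 62; 1.35 0.03 0.02 0 0 0 62; 1.5 0.03 0.02 0 0 0 62; 1.5 0.03 0.02 0 0 0 62")

```text
time_s: 4.18
ee_pos: [0.5046, 0.039, 0.0914]
tool_rot: [-0.064, 0.789, 0.153]
force: [-0.3, 1.3, 0.1]
grip_width: 0.0621
```

```bash
python3 - <<'E'
from h import *
f=grab_frame("wrist"); save("w2",f["color"],None,1.5); s=sense(); print(s["time_s"],s["ee_pos"],s["joints"].round(3),s["force"].round(2))
E
```

```text
4.225 [0.5043108  0.03882244 0.09149779] [ 0.01   0.152 -1.283 -0.638  0.107 -0.108] [-0.28  0.53  0.78]
```

View pics/w2.png

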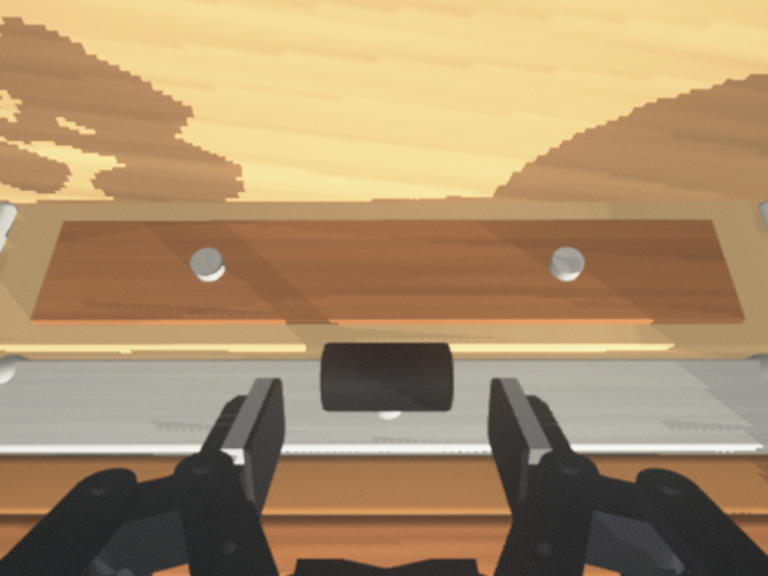

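```bash
python3 - <<'E'
from h import *
f=grab_frame("wrist"); s=sense(); R0=R.from_rotvec(s["tool_rot"]);print(s["joints"].round(4))
for d in ([.006,0,0],[.025,0,0],[0.006,.02,0],[.006,-.02,0],[.0,0,0]): print(d,proj(f,s["ee_pos"]+R0.apply(d))*1.5)
e,dd=ray(f,(258,251.3))
# intersect with plane perpendicular... depth: bar 40mm spans 131px/1.5 
print("range",f["fx"]*.040/(131/1.5), "grasp range",np.dot(s["ee_pos"]+R0.apply([.006,0,0])-f["eye"],R.from_rotvec(f["attitude"]).apply([0,0,-1])))
D=f["fx"]*.040/(131/1.5); c=R.from_rotvec(f["attitude"]).apply([0,0,-1]); P=e+dd*D/np.dot(dd,c); print(P,R0.inv().apply(P-s["ee_pos"]))
for z in (.083,.0855,.088):
    P=onz(f,(258,251.3),z);print(z,P,R0.inv().apply(P-s["ee_pos"]))
E
```

```text
[ 0.0092  0.151  -1.2828 -0.6376  0.1067 -0.1082]
[0.006, 0, 0] [[386.09959394 385.13238536]]
[0.025, 0, 0] [[386.0953114  358.98994541]]
[0.006, 0.02, 0] [[448.02187812 385.24105939]]
[0.006, -0.02, 0] [[324.1794806  385.02371514]]
[0.0, 0, 0] [[386.10114503 394.60092473]]
range 0.15781142376033125 grasp range 0.1669320709048257
[0.49842898 0.03799637 0.08780268] [-0.00131426  0.00026165 -0.00685874]
0.083 [0.51373381 0.04052731 0.083     ] [0.0130123  0.00030486 0.00078698]
0.0855 [0.505767   0.03920985 0.0855    ] [ 0.00555472  0.00028237 -0.00319294]
0.088 [0.49780019 0.03789239 0.088     ] [-0.00190286  0.00025987 -0.00717286]
```

>>> arm_command(series="0 0 -0.02 0 0.3 0 56; 0 0 -0.02 0 0.6 0 52; 0 0 -0.02 0 0.6 0 52")

```text
time_s: 4.65
ee_pos: [0.5052, 0.0386, 0.0932]
tool_rot: [-0.072, 0.888, 0.15]
force: [0.2, 0.0, -0.3]
grip_width: 0.052
```

```bash
python3 - <<'E'
from h import *
s=sense(); print(s["time_s"],s["ee_pos"],s["joints"].round(4),s["force"].round(2),s["tool_rot"])
E
```

```text
4.65 [0.5052057  0.03861085 0.09320622] [ 0.0212  0.0929 -1.1582 -0.3561  0.0875 -0.1093] [ 0.2   0.03 -0.28] [-0.07217704  0.88827367  0.15009311]
```

>>> arm_command(series="0 0 -0.07 0 0 0 50; 0 0 -0.07 0 0 0 40; 0 0 -0.07 0 0 0 36; 0 0 -0.07 0 0 0 36; 0 0 -0.07 0 0 0 36; 0 0 -0.07 0 0 0 36", squeeze=80)

```text
time_s: 5.4
ee_pos: [0.5, 0.0384, 0.0898]
tool_rot: [-0.072, 0.89, 0.151]
force: [-8.5, 0.0, 10.3]
grip_width: 0.0369
```

```bash
cat >> h.py <<'E'
def arc(th0,ths,s=None):
    s=s or sense(); R0=R.from_rotvec(s["tool_rot"]); f=np.array([np.cos(psi),np.sin(psi),0])
    q=lambda t:.176*(-np.cos(t)*f+np.sin(t)*np.array([0,0,1]))
    for t in ths: print(round(t,3),np.round(R0.inv().apply(q(t)-q(th0))/.06,2).tolist())
E
python3 - <<'E'
from h import *
s=sense(); print(s["time_s"],s["ee_pos"],s["joints"].round(4),s["force"].round(2),s["tool_rot"],s["grip_width"])
arc(0,np.linspace(0.04,.76,19))
E
```

```text
5.4 [0.50004083 0.03837673 0.08980019] [ 0.0196  0.0949 -1.1725 -0.3705  0.0895 -0.1105] [-8.54  0.04 10.3 ] [-0.07156898  0.88991461  0.15116598] 0.03689633512732382
0.04 [-0.09, 0.0, 0.08]
0.08 [-0.18, 0.0, 0.15]
0.12 [-0.26, 0.0, 0.24]
0.16 [-0.34, 0.0, 0.32]
0.2 [-0.42, 0.0, 0.41]
0.24 [-0.49, 0.0, 0.5]
0.28 [-0.56, 0.0, 0.6]
0.32 [-0.62, 0.0, 0.7]
0.36 [-0.69, 0.0, 0.8]
0.4 [-0.74, 0.0, 0.9]
0.44 [-0.8, 0.0, 1.0]
0.48 [-0.85, 0.0, 1.11]
0.52 [-0.89, 0.0, 1.22]
0.56 [-0.93, 0.0, 1.33]
0.6 [-0.97, 0.0, 1.44]
0.64 [-1.0, 0.0, 1.55]
0.68 [-1.03, 0.0, 1.67]
0.72 [-1.05, 0.0, 1.78]
0.76 [-1.07, 0.0, 1.9]
```

```bash
python3 - <<'E'
from h import *
f=grab_frame("wrist"); save("w3",f["color"],None,1.5)
E
```

```text
(no output)
```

View pics/w3.png

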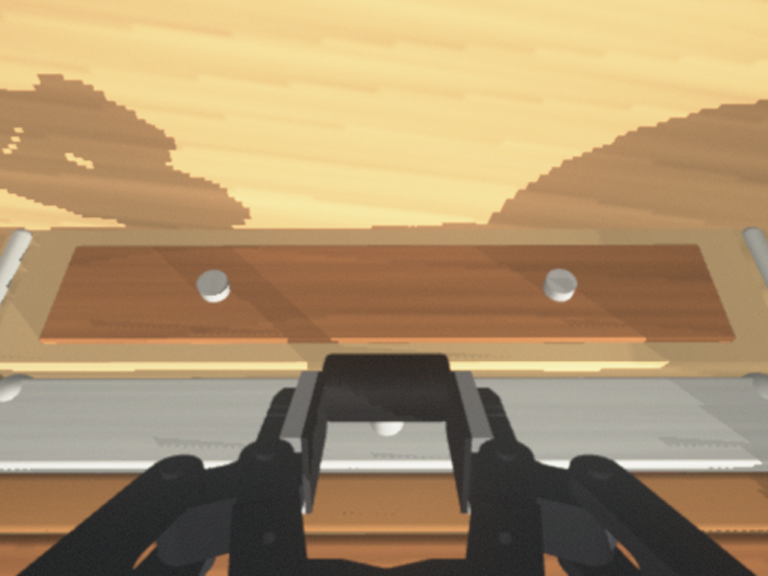

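```bash
python3 - <<'E'
from h import *
f=grab_frame("wrist"); s=sense(); R0=R.from_rotvec(s["tool_rot"])
for z in (.083,.0855,.088):
    P=onz(f,(386.5/1.5,388/1.5),z);print(z,P,R0.inv().apply(P-s["ee_pos"]))
for d in ([.025,.0185,-.011],[.025,.0185,.011],[-.010,.0185,-.011],[.006,.0185,0],[.006,.02,-.011]): print(d,proj(f,s["ee_pos"]+R0.apply(d))*1.5)
print(R0.inv().apply([.507,.0393,.0855]-s["ee_pos"]))
E
```

```text
0.083 [0.51152395 0.04025341 0.083     ] [ 1.25925706e-02 -7.68672689e-06  4.77502863e-03]
0.0855 [0.50535926 0.03923681 0.0855    ] [ 6.72340085e-03 -1.65361172e-05  1.48267403e-03]
0.088 [0.49919457 0.03822022 0.088     ] [ 8.54231067e-04 -2.53855076e-05 -1.80968058e-03]
[0.025, 0.0185, -0.011] [[439.20972539 330.69340913]]
[0.025, 0.0185, 0.011] [[437.13814082 386.29756969]]
[-0.01, 0.0185, -0.011] [[451.04010207 378.5289758 ]]
[0.006, 0.0185, 0] [[443.74552044 385.1409485 ]]
[0.006, 0.02, -0.011] [[449.77350604 354.26364421]]
[ 0.0077466  -0.00021843  0.00275087]
```

>>> arm_command(series="-0.05 0 0.04 0 0 0 36; -0.09 0 0.08 0 0 0 36; -0.14 0 0.12 0 0 0 36; -0.18 0 0.15 0 0 0 36; -0.22 0 0.2 0 0 0 36; -0.26 0 0.24 0 0 0 36", squeeze=80)

```text
time_s: 6.25
ee_pos: [0.5016, 0.0387, 0.1105]
tool_rot: [-0.072, 0.891, 0.151]
force: [7.5, 1.9, -7.5]
grip_width: 0.0371
```

```bash
python3 - <<'E'
from h import *
f=grab_frame("wrist"); save("w4",f["color"],None,1.5)
s=sense(); print(s["time_s"],s["ee_pos"],s["joints"].round(4),s["force"].round(2),s["tool_rot"],s["grip_width"])
E
```

```text
6.3 [0.50169008 0.03869046 0.11086896] [ 0.0203  0.0378 -1.1295 -0.27    0.0893 -0.11  ] [ 5.46  2.49 -5.07] [-0.07144487  0.89035224  0.15139404] 0.037138170612359696
```

View pics/w4.png

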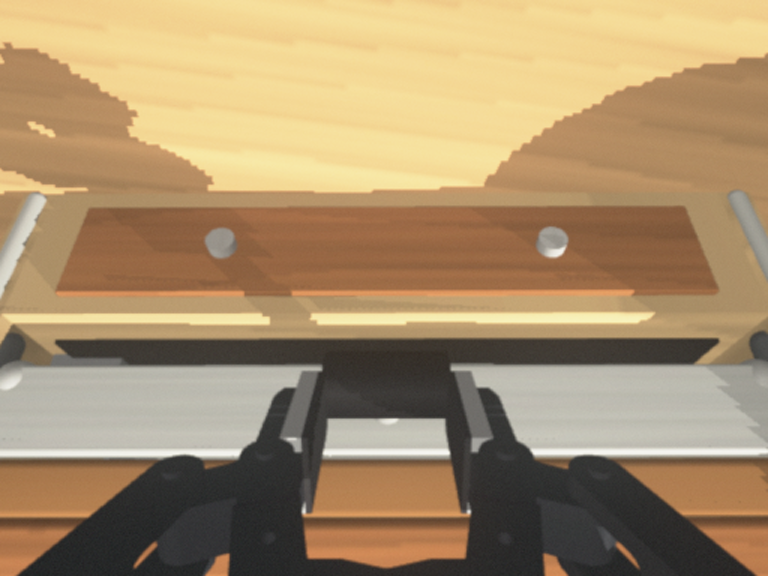

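```bash
python3 - <<'E'
from h import *
arc(.12,[.15,.19,.24,.29,.34,.39,.44,.49,.54,.59,.64,.69,.74,.79,.84,.89,.94,.98,1.0])
E
```

```text
0.15 [-0.06, 0.0, 0.06]
0.19 [-0.14, 0.0, 0.15]
0.24 [-0.23, 0.0, 0.27]
0.29 [-0.32, 0.0, 0.38]
0.34 [-0.4, 0.0, 0.51]
0.39 [-0.47, 0.0, 0.63]
0.44 [-0.54, 0.0, 0.76]
0.49 [-0.6, 0.0, 0.9]
0.54 [-0.65, 0.0, 1.03]
0.59 [-0.7, 0.0, 1.17]
0.64 [-0.74, 0.0, 1.31]
0.69 [-0.77, 0.0, 1.46]
0.74 [-0.8, 0.0, 1.6]
0.79 [-0.82, 0.0, 1.75]
0.84 [-0.83, 0.0, 1.89]
0.89 [-0.83, 0.0, 2.04]
0.94 [-0.83, 0.0, 2.19]
0.98 [-0.82, 0.0, 2.3]
1.0 [-0.82, 0.0, 2.36]
```

>>> arm_command(series="-0.06 0 0.06 0 0 0 36; -0.14 0 0.15 0 0 0 36; -0.23 0 0.27 0 0 0 36; -0.32 0 0.38 0 0 0 36; -0.4 0 0.51 0 0 0 36; -0.47 0 0.63 0 0 0 36; -0.54 0 0.76 0 0 0 36; -0.6 0 0.9 0 0 0 36; -0.65 0 1.03 0 0 0 36; -0.7 0 1.17 0 0 0 36; -0.74 0 1.31 0 0 0 36; -0.77 0 1.46 0 0 0 36; -0.8 0 1.6 0 0 0 36; -0.82 0 1.75 0 0 0 36; -0.83 0 1.89 0 0 0 36; -0.83 0 2.04 0 0 0 36; -0.83 0 2.19 0 0 0 36; -0.82 0 2.3 0 0 0 36; -0.82 0 2.36 0 0 0 36", squeeze=80)

```text
time_s: 8.68
ee_pos: [0.5817, 0.052, 0.2403]
tool_rot: [-0.072, 0.886, 0.153]
force: [-5.0, 1.7, 1.1]
grip_width: 0.0365
```

```bash
python3 - <<'E'
from h import *
f=grab_frame("wrist"); save("w5",f["color"],None,1.5)
s=sense(); print(s["time_s"],s["ee_pos"],s["joints"].round(4),s["force"].round(2),s["tool_rot"],s["grip_width"])
x=R.from_rotvec(s["tool_rot"]).apply([1,0,0]);p=R.from_euler('z',-psi).apply(s["ee_pos"]+.0065*x-C0);print(p,np.arctan2(p[2]-.085,.140-p[0]),np.hypot(p[2]-.085,.140-p[0]))
E
```

```text
8.725 [0.58202223 0.05199274 0.24048316] [ 0.0497 -0.0462 -0.7471  0.1902  0.0721 -0.0875] [-4.21  0.65  2.66] [-0.07160338  0.88604634  0.15257113] 0.03651738051119066
[0.04301544 0.00113963 0.23544039] 0.9981764253014497 0.1789925040763022
```

View pics/w5.png

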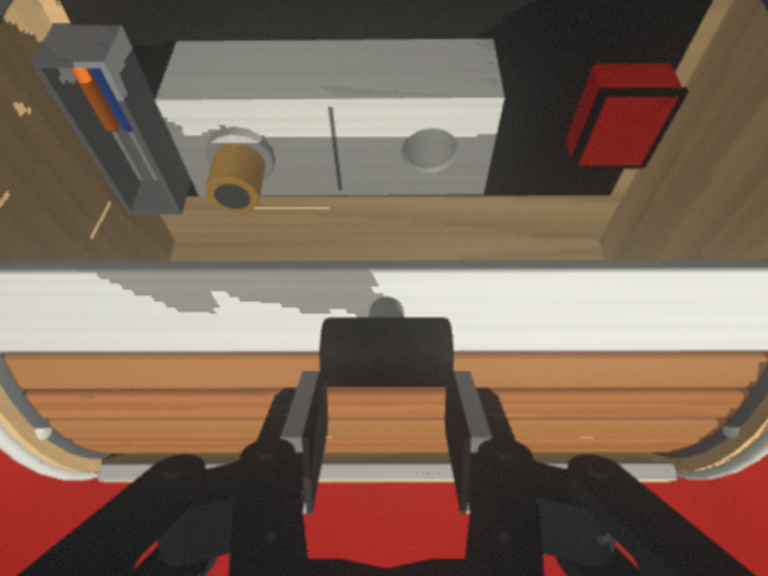

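```bash
cat >> h.py <<'E'
def barth(f,px):
    from scipy.optimize import minimize_scalar
    o=minimize_scalar(lambda t:np.linalg.norm(proj(f,cab([.14-.176*np.cos(t),0,.085+.176*np.sin(t)]))[0]-px),bounds=(-.1,1.7),method='bounded')
    t=o.x; return t,o.fun,cab([.14-.176*np.cos(t),0,.085+.176*np.sin(t)])
E
python3 - <<'E'
from h import *
f=grab_frame("wrist"); s=sense(); R0=R.from_rotvec(s["tool_rot"])
t,e,P=barth(f,np.array([386/1.5,351/1.5])); print(t,e,P,R0.inv().apply(P-s["ee_pos"]))
for t in np.arange(.9,1.05,.02): print(t,proj(f,cab([.14-.176*np.cos(t),0,.085+.176*np.sin(t)]))*1.5)
E
```

```text
0.9383097846015086 1.9450577219981207 [0.57928643 0.05039963 0.22695457] [ 0.00862889 -0.00115897 -0.01081953]
0.9 [[383.07916782 331.93952092]]
0.92 [[383.08042598 342.00275859]]
0.9400000000000001 [[383.08263649 351.82032116]]
0.9600000000000001 [[383.08577436 361.38233913]]
0.9800000000000001 [[383.08981285 370.67999907]]
1.0 [[383.09472371 379.70553687]]
1.02 [[383.10047731 388.45222417]]
1.04 [[383.10704294 396.91434855]]
```

>>> arm_command(series="0 0 0 0 0 0 46; 0 0 0 0 0 0 52; 0.01 -0.01 -0.06 0 0 0 52; 0.02 -0.02 -0.12 0 0 0 52; 0.03 -0.02 -0.18 0 0 0 52; 0.03 -0.02 -0.18 0 0 0 52")

```text
time_s: 9.52
ee_pos: [0.5744, 0.0495, 0.2316]
tool_rot: [-0.071, 0.887, 0.152]
force: [0.0, 0.3, 0.1]
grip_width: 0.0524
```

```bash
python3 - <<'E'
from h import *
f=grab_frame("wrist"); save("w6",f["color"],None,1.5)
s=sense(); print(s["time_s"],s["ee_pos"],s["joints"].round(4),s["force"].round(2),s["tool_rot"],s["grip_width"])
E
```

```text
9.575 [0.57480593 0.04957478 0.23196393] [ 0.0443 -0.0498 -0.7761  0.1653  0.0754 -0.0917] [-0.34 -0.81  0.11] [-0.07153007  0.88608704  0.15249607] 0.05196144994593364
```

View pics/w6.png

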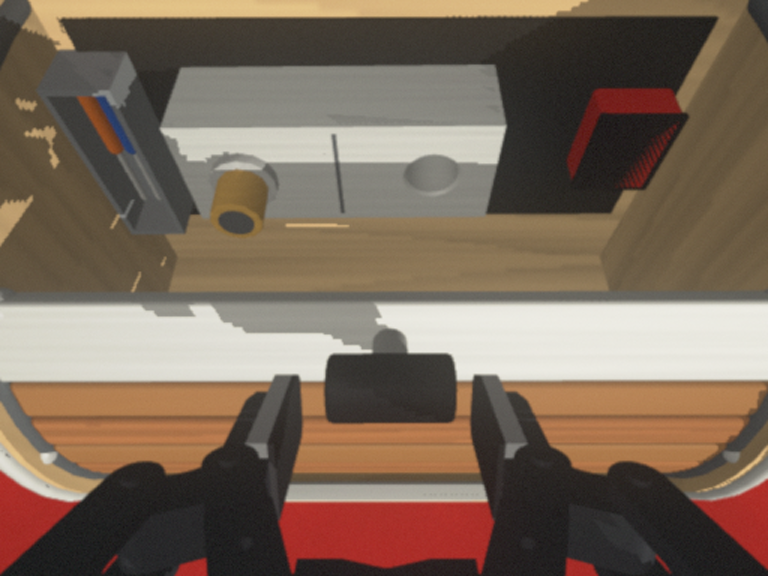

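```bash
cat >> h.py <<'E'
def arcrot(ths,tilts,off,s=None):
    s=s or sense()
    for t,ti in zip(ths,tilts):
        Rg=Rt(ti,psi,1); P=cab([.14-.176*np.cos(t),0.001,.085+.176*np.sin(t)]); print(round(t,3),round(ti,1),np.round(row(P-Rg.apply(off),Rg,s),2).tolist())
E
python3 - <<'E'
from h import *
f=grab_frame("wrist"); s=sense(); R0=R.from_rotvec(s["tool_rot"])
t,e,P=barth(f,np.array([391/1.5,387/1.5])); print(t,e,P,R0.inv().apply(P-s["ee_pos"]))
x=R0.apply([1,0,0]);print("tilt",np.rad2deg(np.arcsin(-x[2])),"yaw",np.arctan2(x[1],x[0]))
print(row(P-R0.apply([.009,-.0013,0]),R0))
E
```

```text
0.9428205342175073 2.7778381494226387 [0.57991941 0.05050307 0.22742244] [6.88551424e-03 9.66292128e-05 7.51275393e-04]
tilt 50.8486503185154 yaw 0.1639977062650156
[-0.035  0.023  0.013  0.     0.     0.   ]
```

>>> arm_command(series="0 0.02 0 0 0 0 46; 0 0.02 0 0 0 0 38; 0 0.02 0 0 0 0 34; 0 0.02 0 0 0 0 34; 0 0.02 0 0 0 0 34", squeeze=110)

```text
time_s: 10.25
ee_pos: [0.575, 0.0509, 0.2334]
tool_rot: [-0.071, 0.884, 0.153]
force: [-6.3, -1.0, 7.5]
grip_width: 0.0358
```

```bash
python3 - <<'E'
from h import *
f=grab_frame("wrist"); save("w7",f["color"],(150,150,362,350),2.5)
s=sense(); print(s["time_s"],s["ee_pos"],s["force"].round(2),s["tool_rot"],s["grip_width"])
R0=R.from_rotvec(s["tool_rot"])
b=f["color"].max(2)
t=.943
P=cab([.14-.176*np.cos(t),0.001,.085+.176*np.sin(t)]); off=R0.inv().apply(P-s["ee_pos"]);print(off,proj(f,P)*1.5)
ths=np.r_[.96,.99,np.arange(1.03,1.41,.04)]
arcrot(ths,50.85+(ths-.943)*57.3*.8,off)
E
```

```text
10.3 [0.57501134 0.05090803 0.23335471] [-6.82 -0.45  5.95] [-0.07149295  0.88395843  0.15276478] 0.035858273029113596
[ 7.61880498e-03 -2.02171190e-04 -2.03208075e-05] [[385.93651215 382.55426483]]
0.96 51.6 [0.0, 0.0, 0.05, 0.0, 0.09, -0.01]
0.99 53.0 [0.01, 0.0, 0.14, 0.0, 0.22, -0.01]
1.03 54.8 [0.03, 0.0, 0.26, 0.0, 0.41, -0.01]
1.07 56.7 [0.05, -0.0, 0.38, 0.0, 0.59, -0.01]
1.11 58.5 [0.07, -0.0, 0.5, 0.0, 0.78, -0.01]
1.15 60.3 [0.1, -0.0, 0.62, 0.0, 0.96, -0.01]
1.19 62.2 [0.13, -0.0, 0.74, 0.0, 1.14, -0.01]
1.23 64.0 [0.17, -0.0, 0.85, 0.0, 1.32, -0.01]
1.27 65.8 [0.21, -0.0, 0.96, 0.0, 1.51, -0.01]
1.31 67.7 [0.26, -0.0, 1.08, 0.0, 1.69, -0.01]
1.35 69.5 [0.31, -0.0, 1.19, 0.0, 1.88, -0.01]
1.39 71.3 [0.37, -0.0, 1.29, 0.0, 2.06, -0.01]
```

View pics/w7.png

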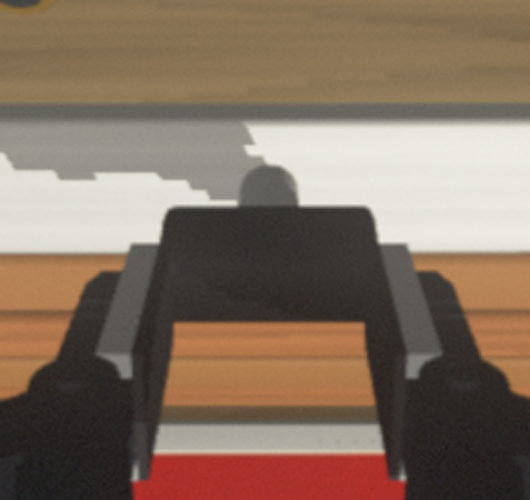

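>>> arm_command(series="0 0 0.05 0 0.09 0 34; 0.01 0 0.14 0 0.22 0 34; 0.03 0 0.26 0 0.41 0 34; 0.05 0 0.38 0 0.59 0 34; 0.07 0 0.5 0 0.78 0 34; 0.1 0 0.62 0 0.96 0 34; 0.13 0 0.74 0 1.14 0 34; 0.17 0 0.85 0 1.32 0 34; 0.21 0 0.96 0 1.51 0 34; 0.26 0 1.08 0 1.69 0 34; 0.31 0 1.19 0 1.88 0 34; 0.31 0 1.19 0 1.88 0 34", squeeze=110)

```text
time_s: 11.8
ee_pos: [0.6423, 0.0621, 0.2632]
tool_rot: [-0.098, 1.212, 0.144]
force: [3.2, 0.7, -4.9]
grip_width: 0.0358
```

```bash
python3 - <<'E'
from h import *
f=grab_frame("wrist"); save("w8",f["color"],None,1.5)
s=sense(); print(s["time_s"],s["ee_pos"],s["force"].round(2),s["tool_rot"],s["grip_width"])
for t in (1.25,1.3,1.35):print(t,proj(f,cab([.14-.176*np.cos(t),0.001,.085+.176*np.sin(t)]))*1.5)
E
```

```text
11.85 [0.64188358 0.06205141 0.26310474] [ 4.23  0.5  -6.18] [-0.09832245  1.21162328  0.14356607] 0.03605822275527519
1.25 [[385.64992225 334.88704466]]
1.3 [[385.59563738 359.71466599]]
1.35 [[385.54382087 382.79485124]]
```

View pics/w8.png

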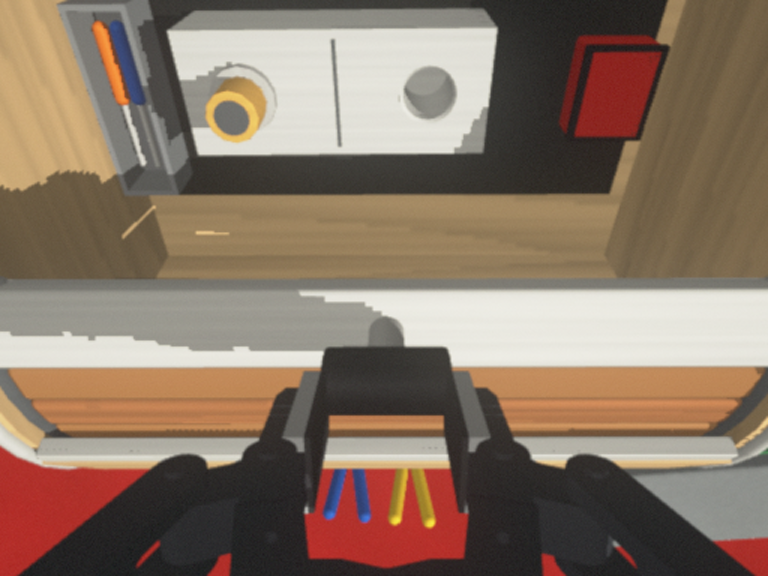

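```bash
python3 - <<'E'
from h import *
s=sense();R0=R.from_rotvec(s["tool_rot"]);x=R0.apply([1,0,0]);ti=np.rad2deg(np.arcsin(-x[2]));print(ti)
t=1.345; P=cab([.14-.176*np.cos(t),0.001,.085+.176*np.sin(t)]); off=R0.inv().apply(P-s["ee_pos"]);print(off)
ths=np.array([1.36,1.38,1.4,1.42,1.44,1.46,1.48,1.5,1.515,1.53,1.545,1.56,1.575])
arcrot(ths,ti+(ths-t)*57.3*.8,off)
E
```

```text
69.57882099468479
[ 0.00650146 -0.0004115  -0.0013728 ]
1.36 70.3 [0.01, 0.0, 0.04, 0.01, 0.07, -0.01]
1.38 71.2 [0.02, 0.0, 0.1, 0.01, 0.16, -0.01]
1.4 72.1 [0.03, -0.0, 0.16, 0.01, 0.25, -0.01]
1.42 73.0 [0.04, -0.0, 0.22, 0.01, 0.34, -0.01]
1.44 73.9 [0.05, -0.0, 0.28, 0.01, 0.44, -0.01]
1.46 74.9 [0.07, -0.0, 0.34, 0.01, 0.53, -0.01]
1.48 75.8 [0.08, -0.0, 0.4, 0.01, 0.62, -0.01]
1.5 76.7 [0.1, -0.0, 0.46, 0.01, 0.71, -0.01]
1.515 77.4 [0.11, -0.0, 0.5, 0.01, 0.78, -0.01]
1.53 78.1 [0.12, -0.0, 0.54, 0.01, 0.85, -0.01]
1.545 78.7 [0.14, -0.0, 0.59, 0.01, 0.92, -0.01]
1.56 79.4 [0.15, -0.0, 0.63, 0.01, 0.99, -0.01]
1.575 80.1 [0.17, -0.0, 0.67, 0.01, 1.05, -0.01]
```

>>> arm_command(series="0.01 0 0.04 0.01 0.07 0 34; 0.02 0 0.1 0.01 0.16 0 34; 0.03 0 0.16 0.01 0.25 0 34; 0.04 0 0.22 0.01 0.34 0 34; 0.05 0 0.28 0.01 0.44 0 34; 0.07 0 0.34 0.01 0.53 0 34; 0.08 0 0.4 0.01 0.62 0 34; 0.1 0 0.46 0.01 0.71 0 34; 0.11 0 0.5 0.01 0.78 0 34; 0.12 0 0.54 0.01 0.85 0 34; 0.14 0 0.59 0.01 0.92 0 34; 0.15 0 0.63 0.01 0.99 0 34; 0.17 0 0.67 0.01 1.05 0 34; 0.17 0 0.67 0.01 1.05 0 34", squeeze=110)

```text
time_s: 13.6
ee_pos: [0.68, 0.0684, 0.2669]
tool_rot: [-0.112, 1.401, 0.135]
force: [-7.3, -1.2, -3.1]
grip_width: 0.0363
```

```bash
python3 - <<'E'
from h import *
f=grab_frame("wrist"); save("w9",f["color"],None,1.5)
s=sense(); print(s["time_s"],s["ee_pos"],s["force"].round(2),s["tool_rot"],s["grip_width"])
for t in (1.45,1.5,1.571):print(t,proj(f,cab([.14-.176*np.cos(t),0.001,.085+.176*np.sin(t)]))*1.5)
E
```

```text
13.65 [0.67998789 0.06839192 0.26689079] [-7.42 -0.99 -1.54] [-0.1121228   1.40044585  0.1353748 ] 0.035739851756666545
1.45 [[385.30980896 331.34966128]]
1.5 [[385.31505422 356.36965458]]
1.571 [[385.32350358 388.77399633]]
```

View pics/w9.png

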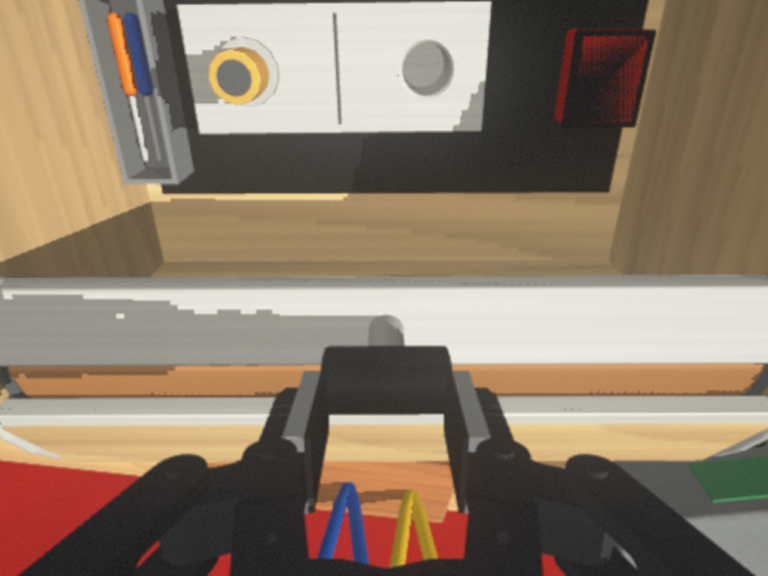

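>>> arm_command(series="0 0 0.03 0 0 0 34; 0 0 0.06 0 0 0 34; 0 0 0.09 0 0 0 34; 0 0 0.12 0 0 0 34; 0 0 0.12 0 0 0 34")

```text
time_s: 14.28
ee_pos: [0.6801, 0.0684, 0.2668]
tool_rot: [-0.113, 1.414, 0.134]
force: [-18.2, -2.7, 1.8]
grip_width: 0.0354
```

```bash
python3 - <<'E'
from h import *
f=grab_frame("wrist"); save("w10",f["color"],None,1.5)
s=sense(); print(s["time_s"],s["ee_pos"],s["force"].round(2),s["tool_rot"],s["grip_width"])
for t in (1.5,1.54,1.571):print(t,proj(f,cab([.14-.176*np.cos(t),0.001,.085+.176*np.sin(t)]))*1.5)
E
```

```text
14.325 [0.68014596 0.06845274 0.26680272] [-17.96  -1.96   3.25] [-0.11296411  1.41403632  0.13457311] 0.03596640249820795
1.5 [[385.2984044  356.22435775]]
1.54 [[385.31188505 375.11645927]]
1.571 [[385.32235035 388.94436631]]
```

View pics/w10.png

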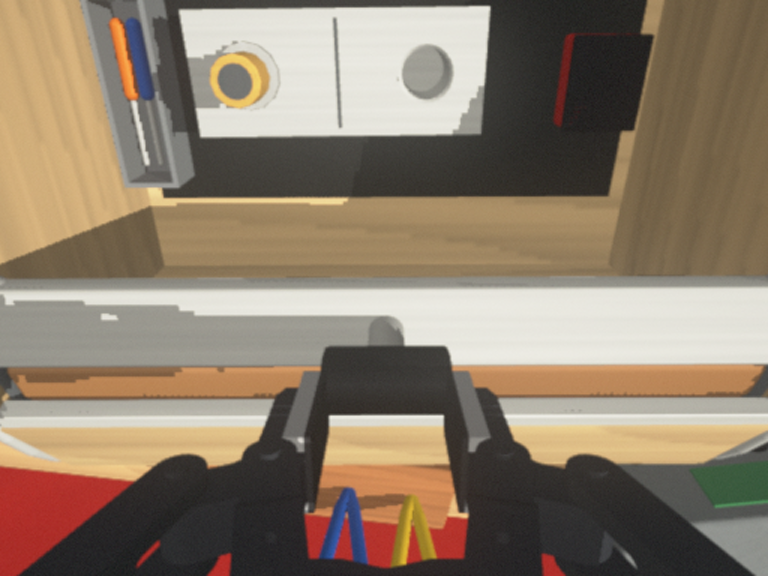

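>>> arm_command(series="0 0 -0.04 0 0 0 36; 0 0 -0.04 0 0 0 44; 0 0 -0.04 0 0 0 56; 0 0 -0.04 0 0 0 60; -0.2 0 -0.04 0 0 0 60; -0.6 0 -0.04 0 0 0 60; -1.0 0 -0.1 0 0 0 60; -1.3 0 -0.4 0 0 0 60; -1.5 0 -1 0 0 0 60; -1.5 0 -1.6 0 0 0 60; -1.5 0 -2.1 0 0 0 60; -1.5 0 -2.1 0 0 0 60")

```text
time_s: 15.82
ee_pos: [0.5418, 0.0458, 0.3379]
tool_rot: [-0.113, 1.413, 0.134]
force: [0.7, 0.2, 1.0]
grip_width: 0.0602
```

```bash
python3 - <<'E'
from h import *
f=grab_frame("wrist"); save("w11",f["color"],None,1.5)
import pickle; pickle.dump(meta(f),open("w11.pkl","wb"))
s=sense(); print(s["time_s"],s["ee_pos"],s["force"].round(2),s["tool_rot"],s["joints"].round(3))
for t in (1.5,1.54,1.571):print(t,proj(f,cab([.14-.176*np.cos(t),0.001,.085+.176*np.sin(t)]))*1.5)
E
```

```text
15.875 [0.54352734 0.04604863 0.33795953] [0.92 0.53 0.2 ] [-0.11278061  1.41158245  0.13441125] [ 0.076  0.154 -0.017  1.245  0.015 -0.084]
1.5 [[385.62185462 490.54953371]]
1.54 [[385.62958383 499.85199893]]
1.571 [[385.63551153 506.66030154]]
```

View pics/w11.png

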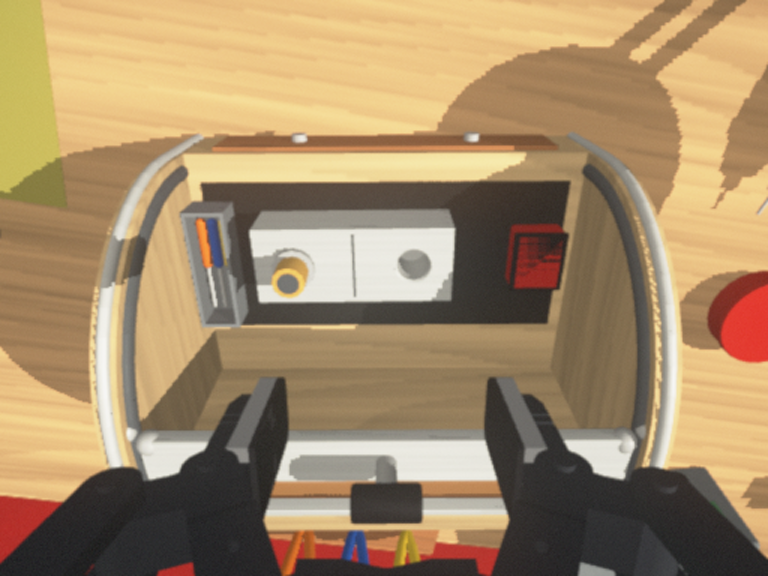

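```bash
python3 - <<'E'
from h import *
f=grab_frame("wrist"); s=sense()
save("w11z",f["color"],(160,130,320,210),5)
t=grab_frame("top"); save("top2",t["color"],(190,110,310,210),6)
print(onz(f,(414/1.5,265/1.5),.11))
c=cv2.imread("pics/w10.png"); 
E
```

```text
[0.59913632 0.07638246 0.11      ]
```

View pics/w11z.png

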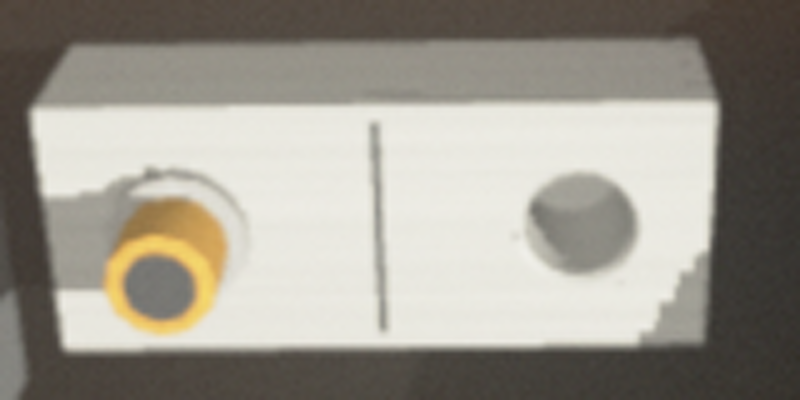

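View pics/top2.png

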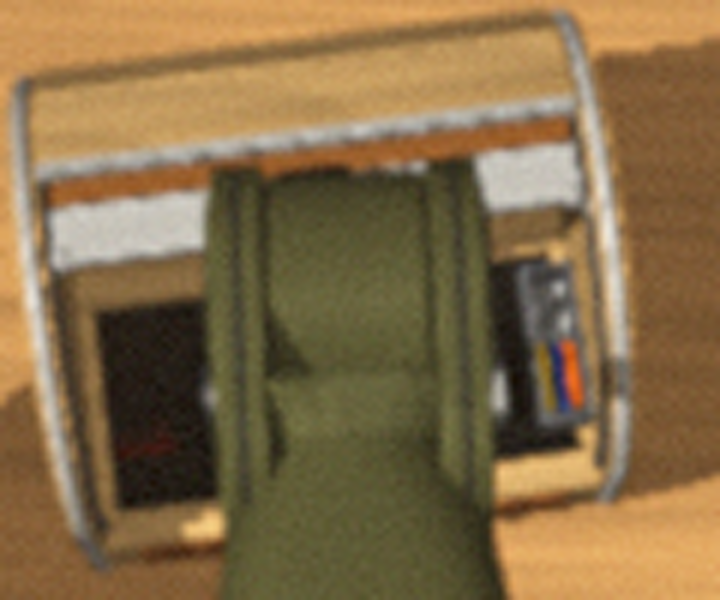

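```bash
python3 - <<'E'
from h import *
import pickle
f=pickle.load(open("w11.pkl","rb")); s=sense(); R0=R.from_rotvec(s["tool_rot"])
f=meta(grab_frame("wrist"))
tc=R0.inv().apply(f["eye"]-s["ee_pos"]); Rc=R0.inv()*R.from_rotvec(f["attitude"])
print(tc)
g=dict(f); Rg=R.from_rotvec([-0.11296411,1.41403632,0.13457311]); g["attitude"]=(Rg*Rc).as_rotvec(); g["eye"]=np.array([0.68014596,0.06845274,0.26680272])+Rg.apply(tc)
B1=np.array([276.3,174.3])
X,e=tri([(f,B1),(g,np.array([284.5,47.5]))]);print("bore tri",X,e)
o=lambda x,y:np.array([x/5+160-.1,y/5+130-.1])
pts=[(o(30,108),(-.03,-.075)),(o(720,102),(-.03,.075)),(o(65,352),(.03,-.075)),(o(705,347),(.03,.075)),(B1,(0,.045))]
def res(p): return np.array([proj(f,R.from_euler('z',p[2]).apply([*q,0])+[p[0],p[1],p[3]])[0]-px for px,q in pts])
r=least_squares(lambda p:res(p).ravel(),[.59,.03,.16,.11]); print(r.x,np.round(res(r.x),1).tolist())
q=lambda p:R.from_euler('z',p[2]).apply([0,.045,0])+[p[0],p[1],p[3]]
print("bore block fit",q(r.x)); 
r=least_squares(lambda p:res([*p,.11]).ravel(),[.59,.03,.16]); print(r.x); print("bore z=.11",q([*r.x,.11]),onz(f,B1,.11),"in cab",R.from_euler('z',-psi).apply(onz(f,B1,.11)-C0))
pickle.dump(meta(f),open("w11.pkl","wb"))
E
```

```text
[-0.14261415 -0.00022532 -0.08297531]
bore tri [0.59587106 0.07556641 0.11332403] [[-0.27, -0.02], [0.4, 0.02]]
[0.60569014 0.03155808 0.17324791 0.11201692] [[0.0, 0.0], [0.0, -0.3], [-0.1, -0.3], [0.4, -0.6], [-0.4, 1.2]]
bore block fit [0.59793292 0.07588443 0.11201692]
[0.60655426 0.03161554 0.17299016]
bore z=.11 [0.59880847 0.07594389 0.11      ] [0.5972935  0.07630646 0.11      ] in cab [0.0579071  0.02266323 0.11      ]
```

```bash
python3 - <<'E'
from h import *
s=sense();Rg=Rt(90,psi,1)
p0=s["ee_pos"]; T=np.array([.467,-.2966,.20])
print(row([.467,-.2966,.338],Rg)); print(row(T,Rg)); print(tips_ahead() if callable(tips_ahead) else tips_ahead)
E
```

```text
[-3.620e-01 -5.431e+00 -2.171e+00 -4.000e-03  8.900e-01 -8.000e-03]
[ 1.910e+00 -5.435e+00 -2.527e+00 -4.000e-03  8.900e-01 -8.000e-03]
0.025
```

>>> arm_command(series="-0.02 -0.27 -0.11 0 0.04 0 60; -0.05 -0.81 -0.33 0 0.13 0 60; -0.1 -1.57 -0.63 0 0.26 0 60; -0.16 -2.34 -0.93 0 0.38 0 60; -0.21 -3.1 -1.24 0 0.51 0 60; -0.26 -3.86 -1.54 0 0.63 0 60; -0.2 -4.6 -1.85 0 0.76 0 60; 0.2 -5.16 -2.1 0 0.85 0 60; 0.8 -5.4 -2.33 0 0.89 0 60; 1.4 -5.43 -2.45 0 0.89 0 60; 1.8 -5.43 -2.51 0 0.89 0 60; 1.91 -5.43 -2.53 0 0.89 0 60; 1.91 -5.43 -2.53 0 0.89 0 60")

```text
time_s: 17.65
ee_pos: [0.4668, -0.2969, 0.2]
tool_rot: [-0.125, 1.567, 0.128]
force: [0.0, 0.2, 0.4]
grip_width: 0.06
```

```bash
python3 - <<'E'
from h import *
import pickle
f=grab_frame("wrist"); save("w12",f["color"],None,1.5)
s=sense(); print(s["time_s"],s["ee_pos"],s["force"].round(2),s["tool_rot"],s["joints"].round(3))
print(proj(f,[.4675,-.2966,.078])*1.5)
t=grab_frame("top"); save("top3",t["color"],(190,110,310,210),6)
t=grab_frame("scene"); save("sc3",t["color"],(220,90,350,240),5)
pickle.dump(meta(f),open("w12.pkl","wb"))
E
```

```text
17.7 [ 0.46726844 -0.29702247  0.20077312] [ 0.27  0.45 -0.07] [-0.12605586  1.56621394  0.12716847] [-5.670e-01  3.230e-01 -1.310e-01  1.116e+00  1.000e-03 -7.280e-01]
[[386.89160723 281.41163478]]
```

View pics/w12.png

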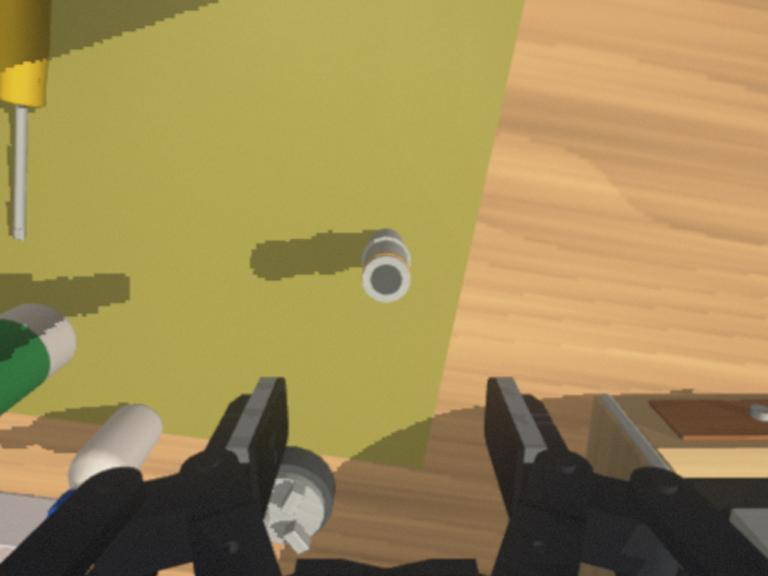

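View pics/top3.png

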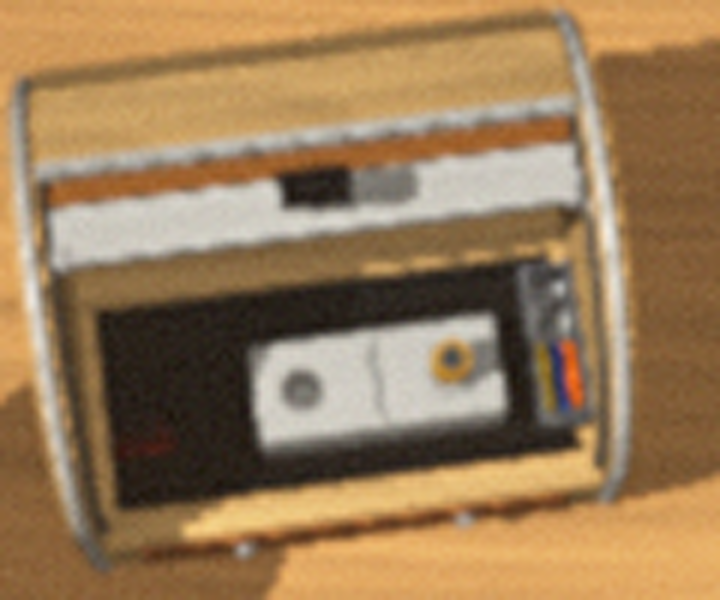

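View pics/sc3.png

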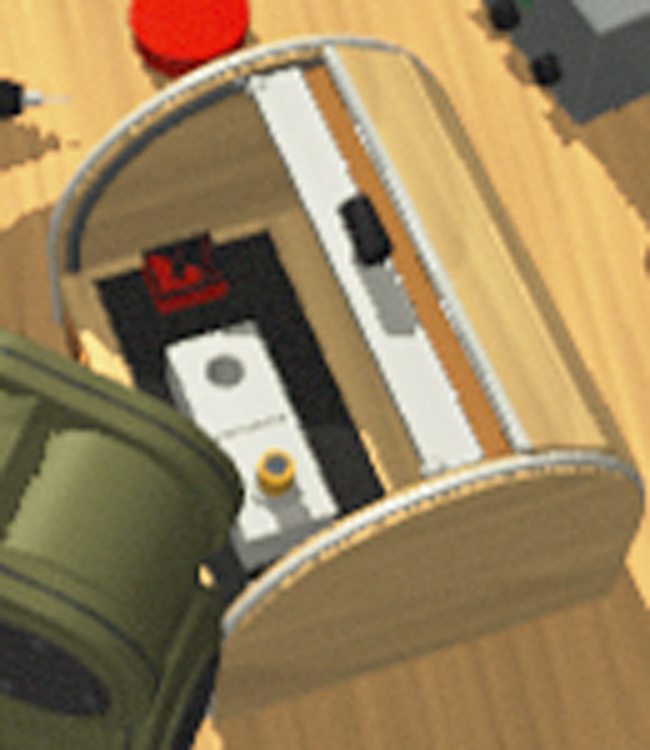

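```bash
python3 - <<'E'
from h import *
import pickle
F=pickle.load(open("F.pkl","rb"));w=pickle.load(open("w12.pkl","rb"));w11=pickle.load(open("w11.pkl","rb"))
S=(264.6,163.8);T=(239.6,174.3);W=(276.3,174.3)
print(tri([(F["scene"],S),(F["top"],T)]));print(tri([(F["scene"],S),(F["top"],T),(w11,W)]))
for f,p in ((F["scene"],S),(F["top"],T),(w11,W)): print(onz(f,p,.11))
print("pull",tri([(F["scene"],(292.8,135.6)),(F["top"],(242.1,140.9))]), "exp open",cab([.14,0,.261]),cab([.14-.176*np.cos(1.5),0,.261]))
B=(385.7/1.5,278.5/1.5)
print("bush",onz(w,B,.078),tri([(w,B),(F["scene"],(243.4,284.4)),(F["top"],(340.6,214.2))]))
b=onz(w,B,.078)
print(row([b[0],b[1],.07],Rt(90,psi,1)))
E
```

```text
(array([0.59948745, 0.0772359 , 0.10834257]), [[-0.17, 0.08], [-0.03, -0.17]])
(array([0.59926474, 0.07718291, 0.10746337]), [[-0.24, 0.24], [-0.01, -0.05], [0.32, 0.75]])
[0.59988918 0.07645985 0.11      ]
[0.5984798  0.07705361 0.11      ]
[0.5972935  0.07630646 0.11      ]
pull (array([0.6785145 , 0.06697479, 0.26314524]), [[-0.48, 0.22], [-0.05, -0.47]]) exp open [0.68196693 0.06718093 0.261     ] [0.6696802  0.06517288 0.261     ]
bush [ 0.46598741 -0.2974945   0.078     ] (array([ 0.46723636, -0.29687609,  0.07659803]), [[0.51, 1.06], [-0.27, 0.34], [-0.07, -0.05]])
[ 2.188e+00 -3.000e-03 -3.200e-02 -3.000e-03  1.100e-02  1.000e-03]
```

>>> arm_command(series="0.15 0 -0.01 0 0.01 0 56; 0.5 0 -0.01 0 0.01 0 52; 1.0 0 -0.01 0 0.01 0 50; 1.5 0 -0.01 0 0.01 0 50; 1.9 0 -0.01 0 0.01 0 50; 2.1 0 -0.01 0 0.01 0 50; 2.18 0 -0.01 0 0.01 0 50; 2.18 0 -0.01 0 0.01 0 50")

```text
time_s: 18.8
ee_pos: [0.4677, -0.2973, 0.0709]
tool_rot: [-0.127, 1.566, 0.126]
force: [0.7, 0.5, -0.0]
grip_width: 0.0501
```

```bash
python3 - <<'E'
from h import *
f=grab_frame("wrist"); save("w13",f["color"],None,1.5)
s=sense(); print(s["time_s"],s["ee_pos"],s["force"].round(2),s["tool_rot"])
E
```

```text
18.85 [ 0.46792561 -0.29744929  0.07127764] [-0.03  0.66  0.64] [-0.12768048  1.56570043  0.12596336]
```

View pics/w13.png

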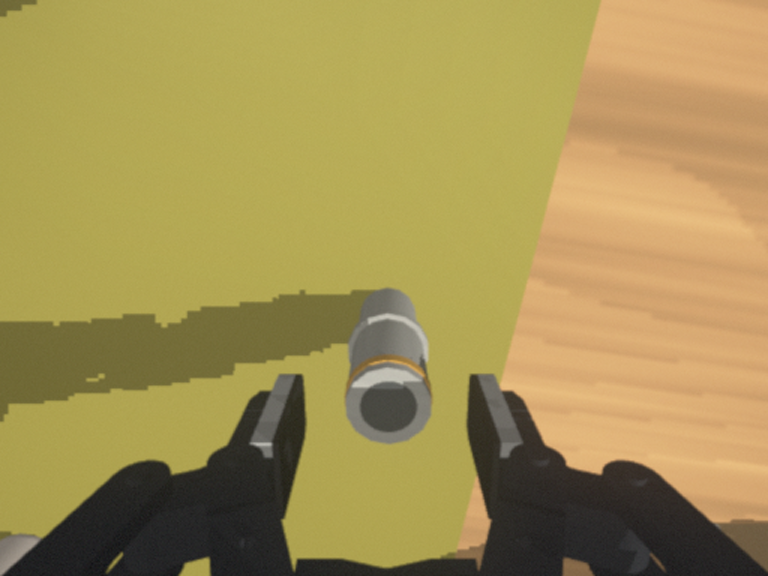

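```bash
python3 - <<'E'
from h import *
f=grab_frame("wrist");s=sense(); R0=R.from_rotvec(s["tool_rot"]);P=onz(f,(388/1.5,405/1.5),.078);print(P,R0.inv().apply(P-s["ee_pos"]))
E
```

```text
[ 0.46663174 -0.29737508  0.078     ] [-0.00659988  0.00033461 -0.00130697]
```

>>> arm_command(series="0 0.01 -0.01 0 0 0 40; 0 0.01 -0.01 0 0 0 30; 0 0.01 -0.01 0 0 0 22; 0 0.01 -0.01 0 0 0 20; 0 0.01 -0.01 0 0 0 20; 0 0.01 -0.01 0 0 0 20", squeeze=50)

```text
time_s: 19.65
ee_pos: [0.4678, -0.2972, 0.0722]
tool_rot: [-0.128, 1.564, 0.125]
force: [-0.3, 0.5, 6.3]
grip_width: 0.023
```

```bash
python3 - <<'E'
from h import *
f=grab_frame("wrist"); save("w14",f["color"],(120,150,400,384),2.5)
s=sense(); print(s["time_s"],s["ee_pos"],s["force"].round(2),s["tool_rot"],s["grip_width"])
E
```

```text
19.7 [ 0.46780896 -0.29719293  0.07216094] [-0.5   0.26  5.11] [-0.12832878  1.56428175  0.12539651] 0.02290315849143372
```

View pics/w14.png

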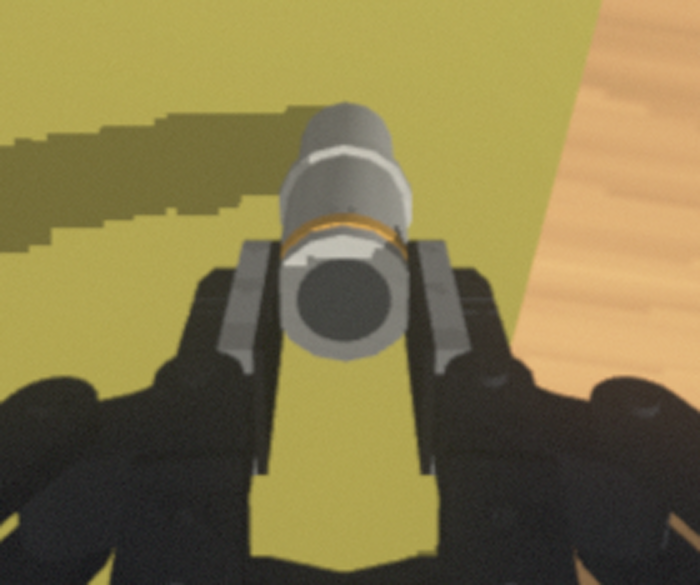

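```bash
python3 - <<'E'
from h import *
s=sense();Rg=Rt(90,psi,1);print(R.from_rotvec(s["tool_rot"]).apply([1,0,0]))
print(row([s["ee_pos"][0],s["ee_pos"][1],.35],Rg),row([.5986,.0765,.35],Rg),row([.5986,.0765,.26],Rg))
E
```

```text
[ 0.00292583 -0.00163494 -0.99999438]
[-4.631e+00 -1.000e-02  1.200e-02 -2.000e-03  1.500e-02  1.200e-02] [-4.634e+00  5.787e+00  3.166e+00 -2.000e-03  1.500e-02  1.200e-02] [-3.134e+00  5.790e+00  3.162e+00 -2.000e-03  1.500e-02  1.200e-02]
```

>>> arm_command(series="-0.1 0 0 0 0 0 18; -0.4 0 0 0 0.01 0.01 18; -1.0 0 0 0 0.01 0.01 18; -1.7 0 0 0 0.01 0.01 18; -2.5 0 0 0 0.01 0.01 18; -3.2 0.1 0.05 0 0.01 0.01 18; -3.8 0.4 0.22 0 0.01 0.01 18; -4.3 0.9 0.5 0 0.01 0.01 18; -4.55 1.6 0.88 0 0.01 0.01 18; -4.63 2.3 1.26 0 0.01 0.01 18; -4.63 3.0 1.64 0 0.01 0.01 18; -4.63 3.7 2.02 0 0.01 0.01 18; -4.63 4.4 2.41 0 0.01 0.01 18; -4.63 5.0 2.74 0 0.01 0.01 18; -4.63 5.45 2.98 0 0.01 0.01 18; -4.6 5.7 3.12 0 0.01 0.01 18; -4.4 5.79 3.16 0 0.01 0.01 18; -4.1 5.79 3.16 0 0.01 0.01 18; -3.8 5.79 3.16 0 0.01 0.01 18; -3.7 5.79 3.16 0 0.01 0.01 18", squeeze=50)

```text
time_s: 22.2
ee_pos: [0.597, 0.0753, 0.292]
tool_rot: [-0.127, 1.57, 0.125]
force: [0.3, 0.0, -1.8]
grip_width: 0.023
```

```bash
python3 - <<'E'
from h import *
f=grab_frame("wrist"); save("w15",f["color"],None,1.5)
s=sense(); print(s["time_s"],s["ee_pos"],s["force"].round(2),s["tool_rot"],s["grip_width"],s["joints"].round(3))
print(row([.5986,.0765,.25],Rt(90,psi,1)))
E
```

```text
22.25 [0.59717883 0.07539409 0.29199404] [-0.15 -0.2  -2.52] [-0.12649965  1.56968965  0.12523543] 0.0229132344845244 [ 1.260e-01  3.840e-01  1.980e-01  1.387e+00 -1.000e-03 -3.400e-02]
[ 0.7    0.015  0.028 -0.01  -0.015  0.003]
```

View pics/w15.png

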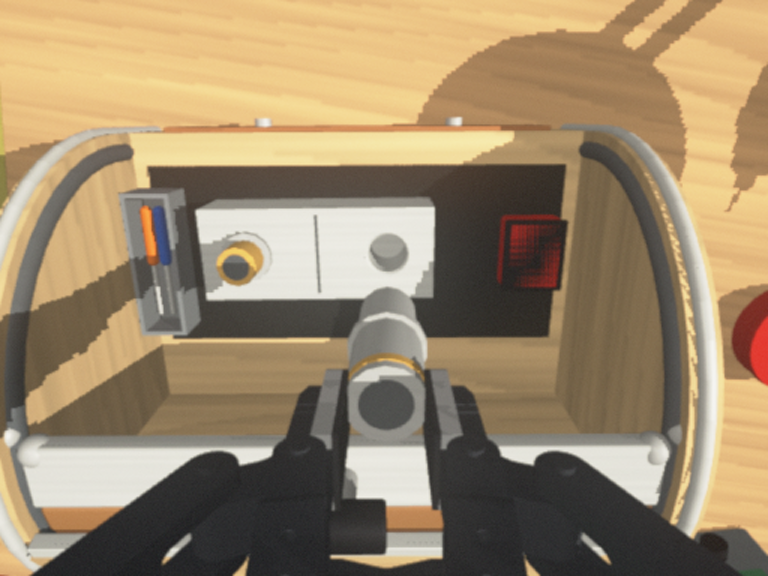

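```bash
python3 - <<'E'
from h import *
f=grab_frame("wrist"); s=sense(); R0=R.from_rotvec(s["tool_rot"])
save("w15z",f["color"],(210,140,310,300),5)
B=onz(f,(388.5/1.5,252/1.5),.11); T=onz(f,(386/1.5,404.5/1.5),s["ee_pos"][2]+.006)
print(B,T,"rel tool bore-T",R0.inv().apply(B-T),R0.inv().apply(T-s["ee_pos"]))
# predicted silhouettes for axis offsets
for dz in (-.002,0,.002):
  print(dz,proj(f,s["ee_pos"]+R0.apply([.072,0,dz]))*1.5,proj(f,s["ee_pos"]+R0.apply([.072,0,dz-.012]))*1.5,proj(f,s["ee_pos"]+R0.apply([-.006,0,dz]))*1.5,proj(f,s["ee_pos"]+R0.apply([-.006,0,dz-.013]))*1.5)
E
```

```text
[0.59641443 0.07626026 0.11      ] [0.59571847 0.07481887 0.29898842] rel tool bore-T [0.18898636 0.0014157  0.00115744] [-0.00599722 -0.00047091 -0.00198724]
-0.002 [[387.25268833 311.49209161]] [[387.28503836 285.66812792]] [[387.57550315 404.46905993]] [[387.63673962 365.2309377 ]]
0 [[387.24740148 315.71241207]] [[387.27957055 290.03290145]] [[387.56637195 410.32000971]] [[387.62710029 371.4074699 ]]
0.002 [[387.24214391 319.90935551]] [[387.27413354 294.37308927]] [[387.55731533 416.12316277]] [[387.61754186 377.53216954]]
```

View pics/w15z.png

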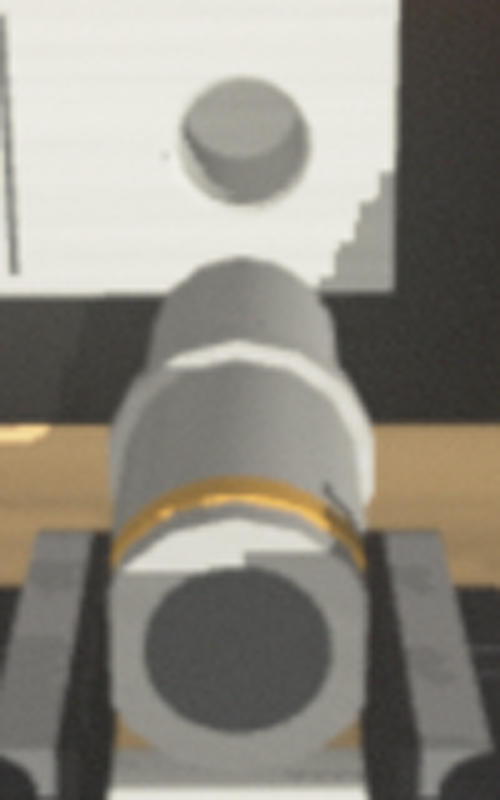

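```bash
python3 - <<'E'
from h import *
print(row([.5987,.0769,.193],Rt(90,psi,1)))
E
```

```text
[ 1.666  0.019  0.024 -0.009 -0.007  0.003]
```

>>> arm_command(series="0.2 0.02 0.02 0 0 0 18; 0.6 0.02 0.02 0 0 0 18; 1.0 0.02 0.02 0 0 0 18; 1.4 0.02 0.02 0 0 0 18; 1.6 0.02 0.02 0 0 0 18; 1.66 0.02 0.02 0 0 0 18; 1.66 0.02 0.02 0 0 0 18")

```text
time_s: 23.18
ee_pos: [0.5989, 0.077, 0.1939]
tool_rot: [-0.126, 1.567, 0.126]
force: [-0.3, 0.1, -1.2]
grip_width: 0.023
```

```bash
python3 - <<'E'
from h import *
f=grab_frame("wrist"); s=sense(); R0=R.from_rotvec(s["tool_rot"])
save("w16z",f["color"],(190,100,330,300),4)
print(s["time_s"],s["ee_pos"],s["force"].round(2),s["ft_torque"].round(2),s["tool_rot"],R0.apply([1,0,0]))
for dz in (-.003,-.002,-.001,0):
  p=lambda d:(proj(f,s["ee_pos"]+R0.apply(d))[0]-[190,100])*4
  print(dz,p([.072,0,dz-.0105]),p([.072,0,dz]),p([-.006,0,dz]))
sc=grab_frame("scene"); save("sc4",sc["color"],(235,120,315,200),8)
E
```

```text
23.225 [0.59907958 0.07697027 0.19426255] [ 0.45  0.78 -2.33] [-0.01  0.02  0.03] [-0.12642187  1.56678462  0.12552216] [ 3.82468468e-04 -5.43392136e-04 -9.99999779e-01]
-0.003 [271.93212357 361.63215736] [271.85852026 421.82322808] [272.36394347 665.68275014]
-0.002 [271.92501962 367.44159624] [271.85162267 427.46391583] [272.35271687 673.51207823]
-0.001 [271.91793573 373.23463953] [271.84474426 433.08891668] [272.34153636 681.30926987]
0 [271.9108718  379.01135656] [271.83788496 438.69829599] [272.33040165 689.07452252]
```

View pics/w16z.png

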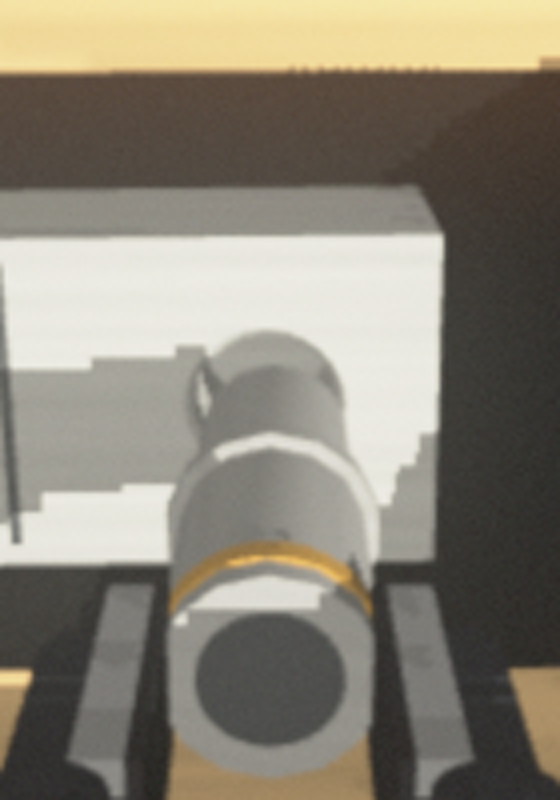

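View pics/sc4.png

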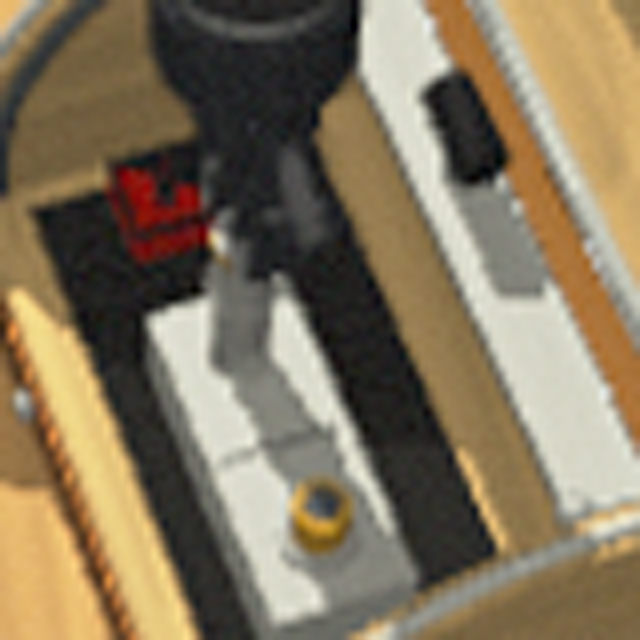

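```bash
python3 - <<'E'
from h import *
f=grab_frame("wrist"); s=sense(); R0=R.from_rotvec(s["tool_rot"])
a=np.linspace(0,2*np.pi,73)
hx=s["ee_pos"][2]-.11
for rad in (.014,.0125):
 for u in (-.001,0):
  for v in (-.003,-.002,-.001,0,.001):
   P=s["ee_pos"]+R0.apply(np.c_[np.full(73,hx),u+rad*np.cos(a),v+rad*np.sin(a)]); q=(proj(f,P)-[190,100])*4
   print(rad,u,v,"x",q[:,0].min().round(1),q[:,0].max().round(1),"top",q[:,1].min().round(1))
img=f["color"]; save("w17z",img,(230,175,285,215),14)
E
```

```text
0.014 -0.001 -0.003 x 185.9 346.3 top 317.9
0.014 -0.001 -0.002 x 186.0 346.2 top 323.5
0.014 -0.001 -0.001 x 186.1 346.1 top 329.0
0.014 -0.001 0 x 186.3 346.0 top 334.6
0.014 -0.001 0.001 x 186.4 345.9 top 340.2
0.014 0 -0.003 x 191.7 352.0 top 317.9
0.014 0 -0.002 x 191.8 351.9 top 323.5
0.014 0 -0.001 x 191.9 351.8 top 329.0
0.014 0 0 x 192.0 351.7 top 334.6
0.014 0 0.001 x 192.1 351.6 top 340.2
0.0125 -0.001 -0.003 x 194.5 337.7 top 326.3
0.0125 -0.001 -0.002 x 194.6 337.6 top 331.8
0.0125 -0.001 -0.001 x 194.7 337.5 top 337.4
0.0125 -0.001 0 x 194.8 337.4 top 342.9
0.0125 -0.001 0.001 x 194.9 337.3 top 348.5
0.0125 0 -0.003 x 200.2 343.4 top 326.3
0.0125 0 -0.002 x 200.3 343.3 top 331.8
0.0125 0 -0.001 x 200.4 343.2 top 337.4
0.0125 0 0 x 200.5 343.1 top 342.9
0.0125 0 0.001 x 200.6 343.0 top 348.5
```

View pics/w17z.png

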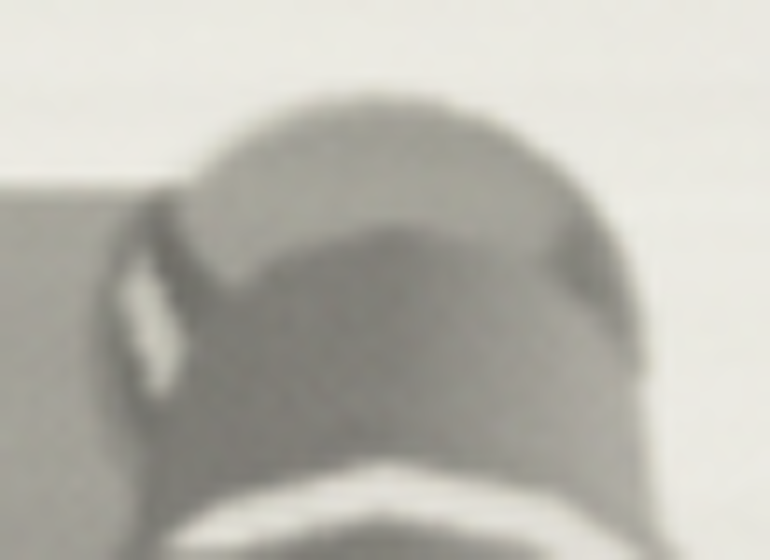

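>>> arm_command(series="0.05 -0.02 0 0 0 0 18; 0.1 -0.02 0 0 0 0 18; 0.14 -0.02 0 0 0 0 18; 0.17 -0.02 0 0 0 0 18; 0.2 -0.02 0 0 0 0 18; 0.22 -0.02 0 0 0 0 18; 0.24 -0.02 0 0 0 0 18; 0.24 -0.02 0 0 0 0 18")

```text
time_s: 24.32
ee_pos: [0.5993, 0.0758, 0.1799]
tool_rot: [-0.126, 1.567, 0.126]
force: [0.6, -1.0, -1.4]
grip_width: 0.0228
```

```bash
python3 - <<'E'
from h import *
f=grab_frame("wrist"); s=sense(); R0=R.from_rotvec(s["tool_rot"])
save("w18z",f["color"],(230,175,290,235),12)
print(s["time_s"],s["ee_pos"],s["force"].round(2),s["ft_torque"].round(2),R0.apply([1,0,0]))
E
```

```text
24.375 [0.59935255 0.07579253 0.17997005] [-0.36 -0.86 -0.72] [-0.06  0.01  0.04] [ 6.54635420e-04 -5.38193925e-04 -9.99999641e-01]
```

View pics/w18z.png

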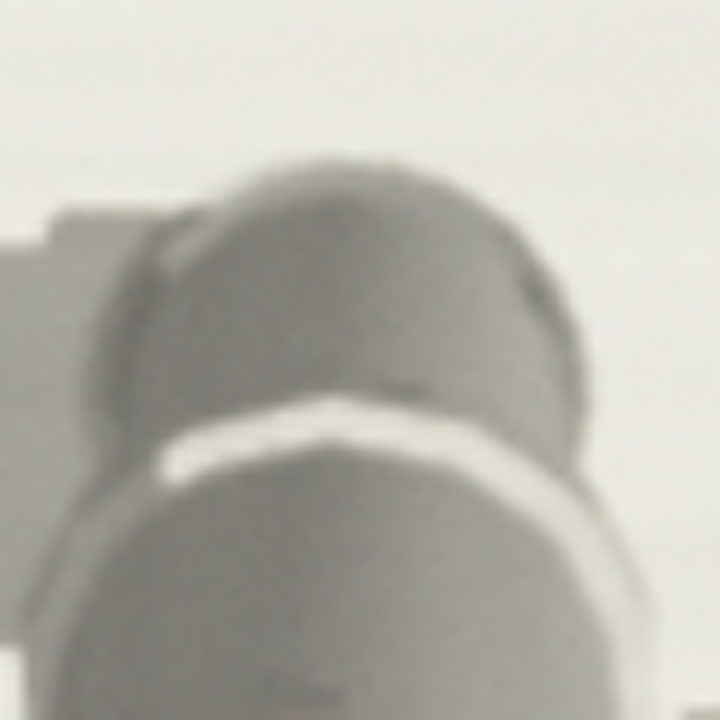

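>>> arm_command(series="0.02 -0.01 0 0 0 0 18; 0.04 -0.01 0 0 0 0 18; 0.06 -0.01 0 0 0 0 18; 0.08 -0.01 0 0 0 0 18; 0.1 -0.01 0 0 0 0 18; 0.1 -0.01 0 0 0 0 18")

```text
time_s: 25.12
ee_pos: [0.5994, 0.0752, 0.1739]
tool_rot: [-0.126, 1.567, 0.126]
force: [-0.7, 0.6, -2.7]
grip_width: 0.023
```

```bash
python3 - <<'E'
from h import *
f=grab_frame("wrist"); s=sense(); R0=R.from_rotvec(s["tool_rot"])
save("w19z",f["color"],(230,175,290,235),12)
print(s["time_s"],s["ee_pos"],s["force"].round(2),s["ft_torque"].round(2),R0.apply([1,0,0]))
E
```

```text
25.175 [0.59946641 0.07521181 0.17396505] [-1.58  0.06 -1.71] [-0.   -0.02 -0.03] [ 6.96295091e-04 -5.32691845e-04 -9.99999616e-01]
```

View pics/w19z.png

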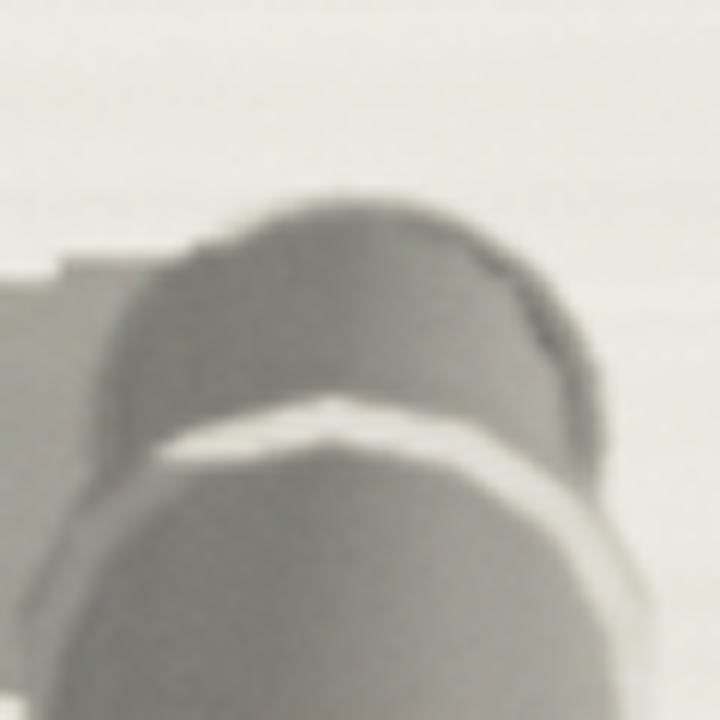

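>>> arm_command(series="0.03 0.005 0 0 0 0 18; 0.06 0.005 0 0 0 0 18; 0.09 0.005 0 0 0 0 18; 0.12 0.005 0 0 0 0 18; 0.15 0.005 0 0 0 0 18; 0.18 0.005 0 0 0 0 18; 0.21 0.005 0 0 0 0 18; 0.24 0.005 0 0 0 0 18; 0.24 0.005 0 0 0 0 18")

```text
time_s: 26.3
ee_pos: [0.5992, 0.0755, 0.1593]
tool_rot: [-0.127, 1.567, 0.126]
force: [0.3, 0.6, -2.1]
grip_width: 0.0231
```

```bash
python3 - <<'E'
from h import *
s=sense(); print(s["time_s"],s["ee_pos"],s["force"].round(2),s["ft_torque"].round(2))
E
```

```text
26.3 [0.59924952 0.07547482 0.15934172] [ 0.3   0.6  -2.11] [ 0.06 -0.03  0.  ]
```

>>> arm_command(series="0.03 0 0 0 0 0 18; 0.06 0 0 0 0 0 18; 0.09 0 0 0 0 0 18; 0.12 0 0 0 0 0 18; 0.14 0 0 0 0 0 18; 0.16 0 0 0 0 0 18; 0.17 0 0 0 0 0 18; 0.17 0 0 0 0 0 18")

```text
time_s: 27.3
ee_pos: [0.5992, 0.0755, 0.1491]
tool_rot: [-0.127, 1.567, 0.126]
force: [0.6, 0.4, -1.1]
grip_width: 0.0228
```

>>> arm_command(series="0.01 0 0 0 0 0 18; 0.02 0 0 0 0 0 18; 0.03 0 0 0 0 0 18; 0.03 0 0 0 0 0 18")

```text
time_s: 27.8
ee_pos: [0.5992, 0.0755, 0.1472]
tool_rot: [-0.127, 1.567, 0.126]
force: [0.6, -0.6, -1.4]
grip_width: 0.0231
```

```bash
python3 - <<'E'
from h import *
f=grab_frame("wrist"); s=sense(); R0=R.from_rotvec(s["tool_rot"])
save("w20z",f["color"],(200,160,320,280),6)
print(s["time_s"],s["ee_pos"],s["force"].round(2),s["ft_torque"].round(2))
E
```

```text
27.85 [0.59923595 0.07545008 0.1472731 ] [-0.15  0.83 -2.29] [-0.02  0.02 -0.05]
```

View pics/w20z.png

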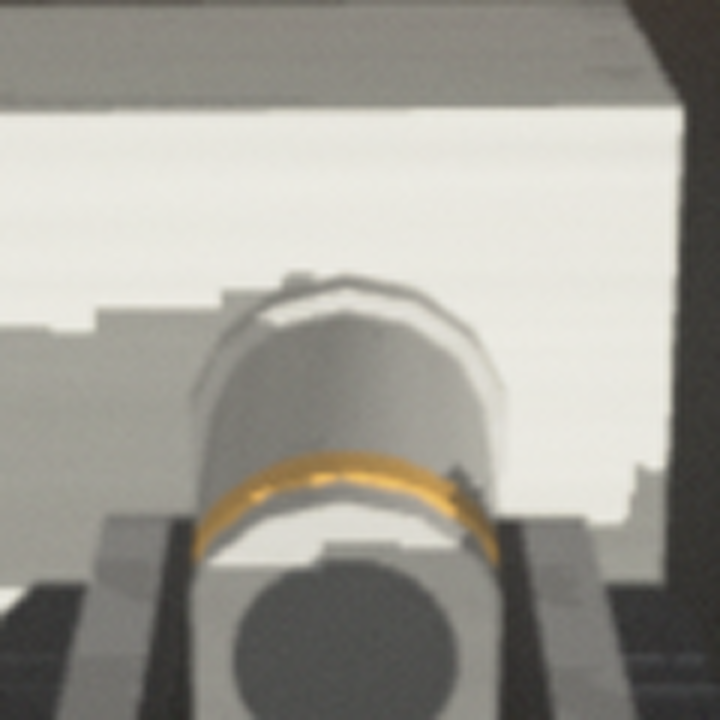

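Nearly down; continue in 0.6 mm steps until contact.

>>> arm_command(series="0.01 0 0 0 0 0 18; 0.02 0 0 0 0 0 18; 0.02 0 0 0 0 0 18")

```text
time_s: 28.22
ee_pos: [0.5993, 0.0755, 0.1463]
tool_rot: [-0.126, 1.567, 0.126]
force: [-1.6, 0.4, -0.4]
grip_width: 0.0227
```

>>> arm_command(series="0.01 0 0 0 0 0 18; 0.02 0 0 0 0 0 18; 0.02 0 0 0 0 0 18")

```text
time_s: 28.6
ee_pos: [0.5995, 0.0756, 0.1462]
tool_rot: [-0.126, 1.566, 0.126]
force: [-2.6, 0.1, 5.0]
grip_width: 0.0227
```

>>> arm_command(series="0 0 0 0 0 0 24; 0 0 0 0 0 0 30; 0 0 0 0 0 0 40; 0 0 0 0 0 0 44; 0 0 0 0 0 0 44; -0.3 0 0 0 0 0 44; -0.8 0 0 0 0 0 44; -1.5 0 0 0 0 0 44; -2.2 0 0 0 0 0 44; -2.9 0 0 0 0 0 44; -3.3 0 -0.3 0 0 0 44; -3.4 0 -0.9 0 0 0 44; -3.4 0 -1.4 0 0 0 44; -3.4 0 -1.6 0 0 0 44; -3.4 0 -1.6 0 0 0 44")

```text
time_s: 30.48
ee_pos: [0.5043, 0.0602, 0.3504]
tool_rot: [-0.126, 1.565, 0.126]
force: [0.7, -0.9, -0.4]
grip_width: 0.0442
```

```bash
python3 - <<'E'
from h import *
f=grab_frame("wrist"); s=sense(); R0=R.from_rotvec(s["tool_rot"])
save("w21",f["color"],None,1.5);save("w21z",f["color"],(180,130,320,230),5)
print(s["time_s"],s["ee_pos"],s["force"].round(2))
sc=grab_frame("scene"); save("sc5",sc["color"],None,1.5)
for h in (.114,.152): print(h,(proj(f,[.5990,.0766,h])-[180,130])*5)
E
```

```text
30.525 [0.50504251 0.06036409 0.35008359] [-0.39  0.17  0.73]
0.114 [[393.63256896 518.11720119]]
0.152 [[394.01411743 592.34444521]]
```

View pics/w21.png

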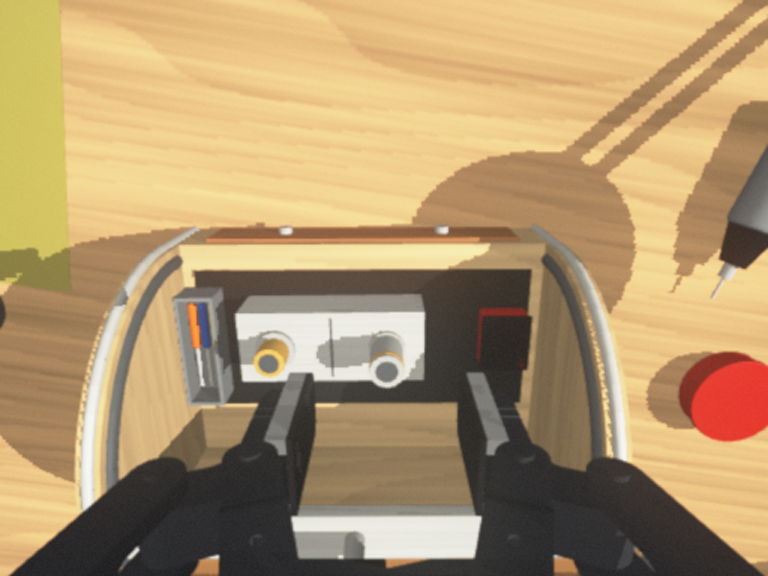

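View pics/w21z.png

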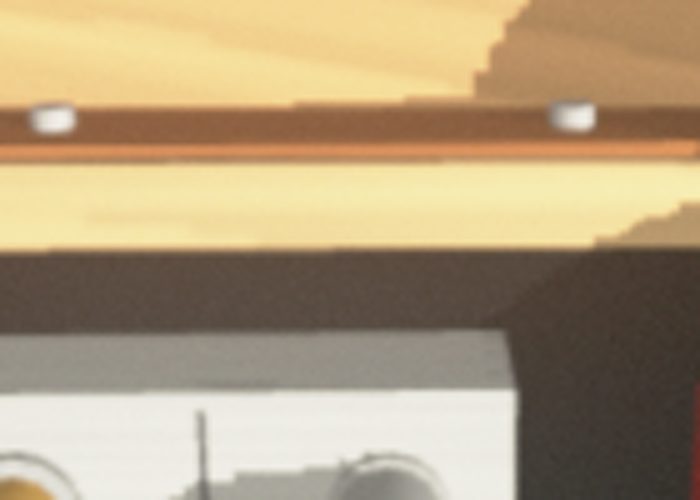

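View pics/sc5.png

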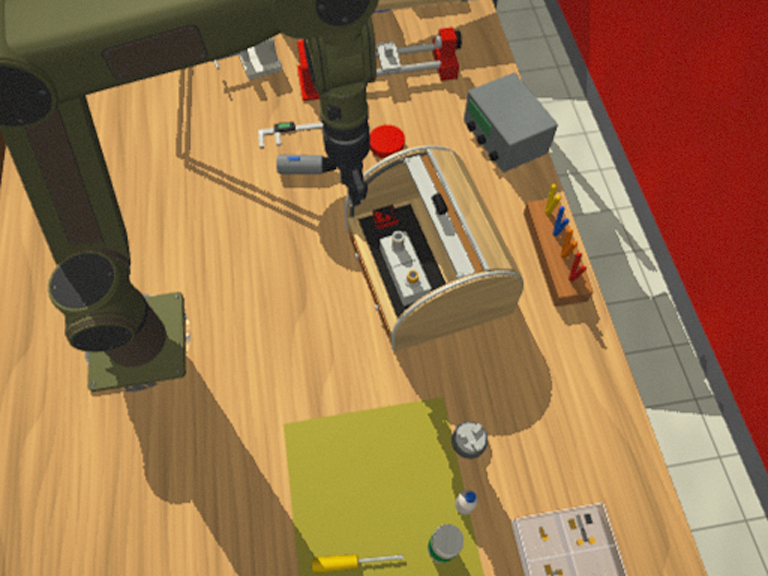

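```bash
python3 - <<'E'
from h import *
f=grab_frame("wrist"); save("w22z",f["color"],(150,190,290,265),5)
sc=grab_frame("scene"); save("sc6",sc["color"],(240,140,300,200),10); s=sense(); print(s["time_s"],s["force"])
E
```

```text
30.675 [0.05395674 0.05401273 0.05183883]
```

View pics/w22z.png

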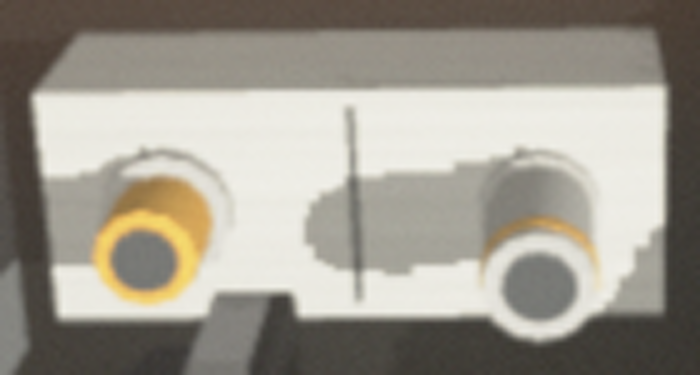

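View pics/sc6.png

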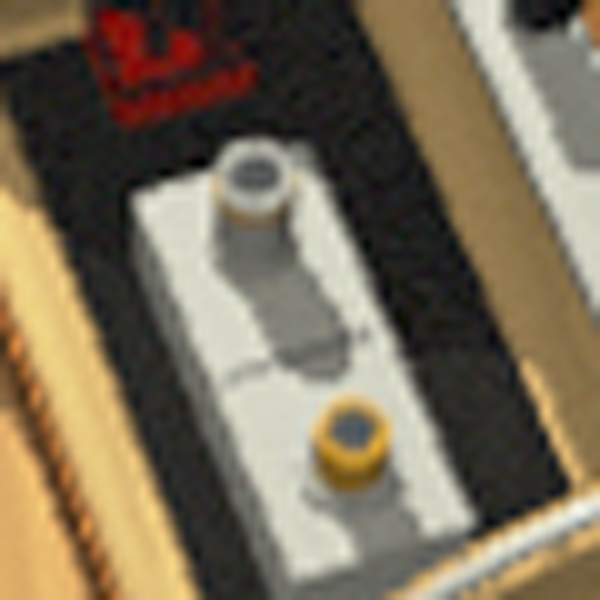

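```bash
python3 -c "
from workcell import *
print(hand_in())"
```

```text
the job is handed in; nothing more can be done
None
```

I raised the shutter past its catch and against the stop, and it stayed open. The bushing is in the empty bore with its collar down on the block. I handed the job in at about 31 s, well inside the 72 s limit, with the arm clear of everything.

**Shutter:** The pull crept about 11 mm in the fingers on the first part of the lift. I stopped near 0.94 rad, where the shutter holds by itself, took a better grip and went on slowly. At the end an extra push met about 18 N with no movement, so it was against the stop. After I let go, the cameras put it at about 1.55 rad; the stop is at 1.571 and the catch at 1.507. I read that gap as camera error, and the shutter had not moved in the later pictures.

**Bushing:** I eased it in by small steps with forces of about 3 N or less. The force rose to about 5 N when the collar touched. The height at contact, 146.2 mm, matched the 146 mm worked out beforehand. The last pictures show the collar sitting flush, like the neighbouring bushing's.

**Disagreements:**
- The wrist camera placed things 1 to 2 mm nearer the robot than the fixed cameras did.
- The gripper read about 3 mm less than the real width on both grasps.

I took a middle position for the insertion and it went in freely. In the last pictures the other things on the bench looked unmoved, though I did not measure them again.

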